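# Set up and seal the counter canisters

### The arm

A 6-joint arm with a two-finger parallel gripper is mounted at the origin on the work surface. World frame = base frame: x ahead of the robot, y to its left, z up, the work surface at z = 0. Lengths are in m, angles in degrees, forces in N, time in s.
With the tool pointing down it reaches from about 0.4 to 0.825 m from the base axis. Payload 7 kg.
Tool frame: the origin (TCP) lies midway between the tips of the shut fingers; the grasp point (between the pads) lies 19 mm behind it (r.grip_depth is the distance from the TCP to the grasp point, in m); z points along the fingers, y is the line along which they close (so a half turn about z gives the same grasp; the last joint's range is limited). The gripper opens to 88 mm and grips with 3 to 60 N. Pads are 19 mm wide; open, the fingers measure 130 mm over their backs; the gripper's body (78 mm by 193 mm) begins 47 mm behind the grasp point.
Start: joints at [-50.758, 20.546, 0.682, 0, -70.136, -16.507], TCP at [0.261, -0.623, 0.227] pointing down, gripper open.
Joint ranges: [-176.03, 176.03], [-82.01, 121.73], [-58.28, 71.71], [-173.87, 95.51], [-174.79, -0.11], [-173.66, 173.66]. Speed limits (degrees/s): [136.94, 136.94, 172.46, 180, 180, 180].

### API

Orientations are given as [roll, pitch, yaw] about the fixed x, y, z axes, in that order (R = Rz(yaw) Ry(pitch) Rx(roll)).
In Python, from plant import r, capture, close_job, search_frame, outline_of gives the robot as it stands.
- The arm moves only by the shell command python3 -m creep 'ROWS' [FORCE]. ROWS is JSON, a list of rows, each a list of 7 numbers: the finger opening in mm, from 0 to 87.6, then the shift along the world's x, y, z in units of 25 mm (1.0 is 25 mm), then the turn, a rotation vector about the world's x, y, z in degrees. In form: [[hand, x, y, z, ax, ay, az], ...]. A call has 1 to 8 rows; each row shifts and turns the commanded pose from where the row before left it; what a row does not reach is not made up. A row lasts 1/12 s, in which the tool goes at most 41.7 mm and 7.16 degrees, less where a joint would pass 70% of its speed; a pose out of reach is approached as far as the arm can. A call is refused whole if a number of a shift passes 1 or a number of a turn 7.16, either way. A call with a gripper value outside its range is refused whole. The fingers move at their own pace and stop on an object; FORCE is the grip in N (left out, the last holds). Time passes only in rows, so rows that do not move let the fingers close. It gives the time, the measured TCP pose, the force, the opening and the grip force at its end, in the units of the state.
- r.get_state(): the state, without advancing time (a new reading comes with each control period).
- capture(name): name is "scene" or "top" or "wrist"; returns a dict with "frame" (420x560x3 uint8, red, green, blue), "K" (3x3 intrinsics, pixels), "origin" and "rotation" of the camera in the world. Camera axes: x right, y down, z forward; pixel columns grow to the right and rows downward; lengths in m; the calibration is good to about 2 mm. A picture is of the moment at which its call begins. There is no depth.
- close_job(): hands the job in; it is judged then, once.
Trained networks look in a picture, given as the dict that the camera call returned (one of the last four; its "shot" number tells which), for a name from the list of things; names that differ only in an ending like _2 or _b are one class to them, and where a whole thing is asked for, a point or a joint stands for the part that bears it (a point fixed in the world has none). Each returns a list of dicts, best first, with "conf" (0 to 1); they miss things now and then, are a little off and sometimes report something else, mostly with a low value. They report only what shows in the picture. A call takes as long as a camera call. They do not tell look-alikes from the thing itself.
- search_frame(picture, target): "bbox" ([left, top, right, bottom] in pixels, round what is visible of it).
- outline_of(picture, target): "region" (420x560 bool, what is visible of it) and "bbox" ([left, top, right, bottom] in pixels, round what is visible of it).
The state is a dict: "time_s": time; "joints": joint angles; "qd": joint speeds; "joint_torque": joint torques, N m; "tcp_pos": TCP position; "eef_rot": TCP orientation; "contact_force": force on the tool from outside, world axes, zero at the start; "moment": the same for the moment, N m; "gripper_width": finger opening in m; "gripper_force": force on a finger pad.
Only numpy, scipy, OpenCV 4.12 (cv2) and the standard library are available. Lean on these libraries where they do the work, as an engineer would, in place of code of your own. Each camera call takes 0.05 s, during which the arm holds its last target. There are 200 camera calls.

### The job

The two washed steel canisters are drying mouth-down on the cork mat: turn both mouth-up and stand them on the wooden board, then put all the rusk fingers in the tall one and all the sugar blocks in the short one, and fit a lid on each. Only when both are filled and covered, press the black knob of each lid right down to seal it, and leave everything standing on the board. Do not knock over the other things on the counter.

Things in the scene. Friction and masses are not known exactly. Their poses are not given: they have to be found in the camera images.
- tall: square steel canister, 54 x 54 mm outside, 80 mm tall, walls and base 3 mm (inside 48 x 48 x 77 deep), about 160 g; flat sides, lies stably on any. Starts mouth-down on the mat. Origin: centre of the mouth, in the rim plane; z runs from mouth to closed base (up at the start, down once mouth-up); x, y square to the sides. The taller of the two, for the rusks.
- short: square steel canister, 54 x 54 mm outside, 62 mm tall, walls and base 3 mm (inside 48 x 48 x 59 deep), about 130 g; flat sides, lies stably on any. Starts mouth-down on the mat. Origin: centre of the mouth, in the rim plane; z runs from mouth to closed base (up at the start, down once mouth-up); x, y square to the sides. The shorter of the two, for the sugar blocks.
- tall_base (a point): centre of the outside of the tall canister's closed base; same axes as tall
- short_base (a point): centre of the outside of the short canister's closed base; same axes as short
- lid1: square lid: 54 x 54 x 6 mm wooden flange on a 44 x 44 x 8 mm rubber plug that drops into a canister mouth (2 mm play a side; flange rests on the rim); a 24 x 24 mm black knob stands 14 mm proud, to hold it by. 85 g, fits both canisters. Origin: centre of plug underside, z up, x, y square to flange and knob; flange top z = 14 mm, knob top 28 mm. Lies plug down.
- lid2: second lid, same as lid1. square lid: 54 x 54 x 6 mm wooden flange on a 44 x 44 x 8 mm rubber plug (2 mm play a side; flange rests on the rim); a 24 x 24 mm black knob stands 14 mm proud, to hold it by. 85 g, fits both canisters. Origin: centre of plug underside, z up, x, y square to flange and knob; flange top z = 14 mm, knob top 28 mm. Lies plug down.
- lid1_knob (a joint): push-knob of lid1: 0 = standing up (start), 0.008 m = pushed fully down (6 mm still proud). Slides against about 6 N of friction and stays where it is left; pushing it down tightens the seal.
- lid2_knob (a joint): push-knob of lid2: 0 = standing up (start), 0.008 m = pushed fully down (6 mm still proud). Slides against about 6 N of friction and stays where it is left; pushing it down tightens the seal.
- board: dark wooden serving board, fixed, 180 mm (x) x 340 mm (y) x 12 mm thick; origin at the centre of its underside, top at z = 12 mm. It lies on one side of the robot, the mat on the other. The counter between the two, nearest the robot (about 0.45 m ahead of the base, 90 mm either way), starts clear.
- mat: cork drying mat, fixed, 180 mm (x) x 340 mm (y) x 4 mm thick; origin at the centre of its underside. The canisters start on it, mouth-down.
- rusk1: rusk finger: rigid golden-brown bar 42 x 18 x 16 mm (x, y, z), 20 g, origin at its centre; lies flat on the counter. May be absent.
- sugar1: pale sugar block: rigid 22 mm cube, 20 g, origin at its centre. May be absent.
- rusk2: rusk finger: rigid golden-brown bar 42 x 18 x 16 mm (x, y, z), 20 g, origin at its centre; lies flat on the counter. May be absent.
- sugar2: pale sugar block: rigid 22 mm cube, 20 g, origin at its centre. May be absent.
- moka: bystander: dark metal coffee pot, 84 mm across the foot, handle reaching 75 mm out along its +y, 150 mm tall, origin under its centre, z up
- bucket: bystander: small empty zinc bucket, 72 mm across, 75 mm tall, origin under its centre, z up
- jar: bystander: closed jar, 64 mm across, 85 mm tall, origin under its centre, z up
- napkins: bystander: napkin holder, 50 x 130 mm, 106 mm tall, origin under its centre, z up
- planter: bystander: succulent in a concrete pot, 84 mm across (leaves 110), 115 mm tall, origin under its centre, z up
- teaspoon: bystander: teaspoon 130 mm long lying on the counter at the back, origin under its middle
Mind the look-alikes: they are no part of the job. What is shaped like the lid2 but yellow is not meant.

How it is judged:
By the outcome, as a careful person would: the job done as asked, in the order asked, and still so for the second after the job is handed in, with the robot touching nothing.
Of rusk1, rusk2 only 1 to 2 are there at a start; the rules pass over those that are not, and their reading is None.
Of sugar1, sugar2 only 1 to 2 are there at a start; the rules pass over those that are not, and their reading is None.
At some moment in a run one of tall, short may be knocked a few centimetres aside while the robot is not near it.
Once in a run the grip may slacken for a moment while it holds something.
It also fails if it takes over 210 s, if anything falls off the work surface, if the arm or the gripper's body presses on something with over 40 N, if the wrist force passes 120 N, or if a joint passes its speed limit or range.

## Working session

There is one attempt and no reset: what is moved stays moved. The work goes in short steps, Python scripts to look and compute and a shell command to move; the robot and the scene stay as the last step left them, time stands still between calls to the robot, and variables do not carry over. Pictures are saved under pics/ and viewed, at most 14 in all, crops included, and the job is handed in when it is done.

```bash
ls; mkdir -p pics
cat > h.py <<'E'
import numpy as np, cv2
from plant import r, capture, close_job, search_frame, outline_of
def save(p,n): cv2.imwrite('pics/'+n,p['frame'][:,:,::-1])
def ray(p,u,v,z):
    d=np.array(p['rotation'])@np.linalg.solve(np.array(p['K']),[u,v,1.]); o=np.array(p['origin'])
    return o+d*(z-o[2])/d[2]
def proj(p,X):
    c=np.array(p['rotation']).T@(np.array(X)-np.array(p['origin'])); q=np.array(p['K'])@c; return q[:2]/q[2]
E
python3 - <<'E'
from h import *
for n in('top','scene'):
    p=capture(n); save(p,n+'1.png'); print(n,p['origin'],np.round(p['rotation'],3).tolist(),np.array(p['K']).tolist())
    if n=='top':
        for t in('tall','short','lid1','rusk1','sugar1','board','mat','moka','bucket','jar','napkins','planter','teaspoon'):
            for d in outline_of(p,t):
                if d['conf']<.3: continue
                m=d['region'].astype(np.uint8); c=cv2.minAreaRect(cv2.findNonZero(m))
                print(t,round(d['conf'],2),[round(x) for x in d['bbox']],np.round(c[0]),np.round(c[1],1),round(c[2],1), ray(p,*c[0],0).round(3)[:2])
print(r.get_state())
E
```

```text
pics
top [ 0.4604207  -0.00531057  1.09483082] [-176.054, -0.995, -91.586] [[407.3991130949585, 0.0, 279.7922906013014], [0.0, 407.3991130949585, 207.40515190652013], [0.0, 0.0, 1.0]]Traceback (most recent call last):
  File "<stdin>", line 9, in <module>
  File "h.py", line 6, in ray
    return o+d*(z-o[2])/d[2]
                        ~^^^
IndexError: invalid index to scalar variable.
```

```bash
cat > h.py <<'E'
import numpy as np, cv2
from scipy.spatial.transform import Rotation as Ro
from plant import r, capture, close_job, search_frame, outline_of
def save(p,n): cv2.imwrite('pics/'+n,p['frame'][:,:,::-1])
def RR(p): return Ro.from_euler('xyz',p['rotation'],degrees=True).as_matrix()
def ray(p,u,v,z):
    d=RR(p)@np.linalg.solve(np.array(p['K']),[u,v,1.]); o=np.array(p['origin'])
    return o+d*(z-o[2])/d[2]
def proj(p,X):
    c=RR(p).T@(np.array(X)-np.array(p['origin'])); q=np.array(p['K'])@c; return q[:2]/q[2]
def rect(p,m,z):
    "min-area rectangle of a mask cast on the plane z: centre, sides (mm), yaw"
    c=cv2.findContours(m.astype(np.uint8),cv2.RETR_EXTERNAL,cv2.CHAIN_APPROX_NONE)[0]; c=max(c,key=len)[:,0]
    w=np.array([ray(p,u,v,z)[:2]*1000 for u,v in c],np.float32); q=cv2.minAreaRect(w)
    return np.round(q[0],1),np.round(q[1],1),round(q[2],1)
E
python3 - <<'E'
from h import *
for n in('top','scene'):
    p=capture(n); save(p,n+'1.png'); print(n,p['origin'],p['rotation'])
    if n=='top':
        for t,z in dict(tall=.084,short=.066,lid1=.014,rusk1=.016,sugar1=.022,board=.012,mat=.004,moka=0,bucket=0,jar=0,napkins=0,planter=0,teaspoon=0).items():
            for d in outline_of(p,t):
                if d['conf']<.3: continue
                print(t,round(d['conf'],2),[round(x) for x in d['bbox']],*rect(p,d['region'],z))
print(r.get_state())
E
```

```text
top [ 0.4604207  -0.00531057  1.09483082] [-176.05381657   -0.99546569  -91.58578824]
tall 0.74 [163, 219, 195, 248] [473.1 228.6] [58.7 68.8] 23.0
short 0.69 [102, 224, 134, 253] [461.7 383.5] [76.8 56.5] 83.8
lid1 0.77 [211, 150, 231, 172] [661.3 128.7] [54.9 54.5] 77.2
lid1 0.68 [311, 155, 333, 176] [ 644.2 -142.5] [52.1 54.1] 17.0
lid1 0.6 [170, 283, 200, 315] [296.2 227.1] [53.7 55.5] 39.5
rusk1 0.55 [250, 192, 257, 206] [560.   49.7] [15.9 34.7] 88.7
rusk1 0.53 [282, 161, 296, 173] [650.  -50.6] [39.7 18.9] 64.4
sugar1 0.55 [286, 190, 295, 198] [571.4 -52.8] [23.8 26.6] 88.4
board 0.89 [321, 182, 450, 257] [ 495.7 -299.8] [339.4 179.3] 83.2
mat 0.73 [89, 197, 220, 269] [470.6 303.7] [187.4 343.7] 1.1
moka 0.89 [87, 132, 148, 178] [697.2 402. ] [165.4  81.6] 57.6
moka 0.68 [105, 229, 135, 253] [461.3 406.6] [79.3 55.7] 88.4
moka 0.68 [248, 101, 296, 128] [799.3  -7.1] [131.7  80.9] 88.8
bucket 0.84 [388, 132, 421, 160] [ 692.  -377.8] [79.1 96.9] 42.8
jar 0.87 [343, 108, 373, 136] [ 770.2 -247.7] [66.1 91.2] 43.7
napkins 0.92 [246, 97, 298, 129] [800.   -7.7] [ 82.7 138. ] 0.3
p
[... 212 characters left out ...]
5110151]
{'time_s': 0.85, 'joints': array([-5.07583340e+01,  2.05453380e+01,  6.81880619e-01,  7.74852706e-04,
       -7.01353127e+01, -1.65064469e+01]), 'qd': array([ 0.02328655, -0.02999768,  0.06229337, -0.04012019, -0.00073832,
       -0.02469209]), 'joint_torque': array([-1.20497039e-03, -5.82328999e+01,  2.93296570e+01,  7.00242653e+00,
        1.25882111e-02, -2.39841324e-05]), 'tcp_pos': array([ 0.26083735, -0.62254805,  0.22657463]), 'eef_rot': array([-1.79998614e+02, -3.49276487e-04, -1.57264518e+02]), 'contact_force': array([ 0.53521885, -0.06602826,  0.02164199]), 'moment': array([ 0.05959615, -0.02432209, -0.02430203]), 'gripper_force': 0.0, 'gripper_width': 0.08780585337683999}
```

View pics/top1.png

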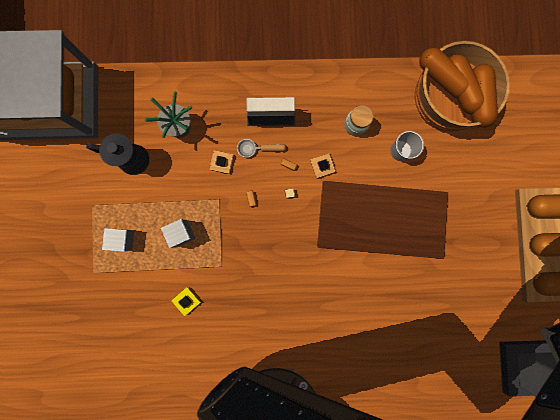

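View pics/scene1.png

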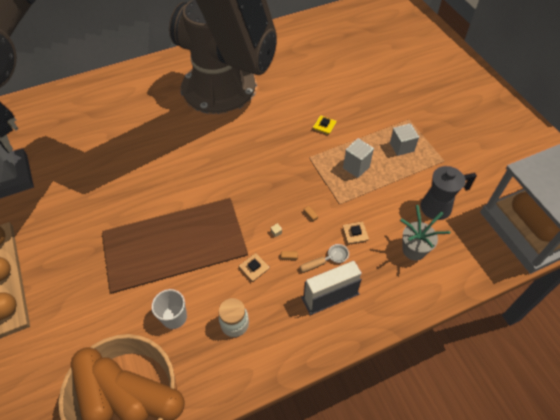

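```bash
cat >> h.py <<'E'
def plan(g,phi,t=0,depth=.019,frm=None):
    """grasp point g (m), finger azimuth phi, tilt t deg: tool z leans to azimuth phi-90 for t>0. Prints the shift (25 mm units) and turn."""
    s=r.get_state()
    Rc=Ro.from_euler('xyz',s['eef_rot'],degrees=True); pc=np.array(s['tcp_pos'])
    if frm is not None: Rc=Rot(*frm[1:3]); pc=np.array(frm[0])+Rc.as_matrix()[:,2]*depth
    best=min((Rot(phi+k,t if k==0 else -t) for k in(0,180)),key=lambda R:(R*Rc.inv()).magnitude())
    p=np.array(g)+best.as_matrix()[:,2]*depth
    d=(p-pc)/.025; w=(best*Rc.inv()).as_rotvec(degrees=True)
    print('shift',d.round(2),'turn',w.round(2),'|turn|',round(float(np.linalg.norm(w)),1),'tcp',p.round(4))
def Rot(phi,t):
    # finger axis azimuth phi; about +u by angle: z_down=(0,0,-1) -> leans to phi-90 for t>0
    u=np.array([np.cos(np.radians(phi)),np.sin(np.radians(phi)),0])
    return Ro.from_rotvec(-np.radians(t)*u)*Ro.from_euler('xyz',[180,0,phi-90],degrees=True)
def can(p,t,z):
    for d in outline_of(p,t)[:1]:
        x0,y0,x1,y1=[int(v) for v in d['bbox']]; m=np.zeros((420,560),np.uint8)
        g=p['frame'].astype(int); sub=(g.min(2)>150)&(g.max(2)-g.min(2)<40); m[y0-4:y1+4,x0-4:x1+4]=sub[y0-4:y1+4,x0-4:x1+4]
        print(t,round(d['conf'],2),*rect(p,m,z))
E
python3 - <<'E'
from h import *
R=Rot(113,45).as_matrix(); print(R.round(2).tolist())
p=capture('top'); can(p,'tall',.084); can(p,'short',.066)
f=p['frame']; 
g=f[212:260,80:215]; print(g[21,20:120:3].min(1))
cv2.imwrite('pics/c1.png',cv2.resize(np.vstack([f[210:260,85:225],f[150:200,210:350]]),None,fx=5,fy=5,interpolation=cv2.INTER_NEAREST)[:,:,::-1])
E
```

```text
[[0.65, 0.39, 0.65], [0.28, -0.92, 0.28], [0.71, 0.0, -0.71]]
tall 0.52 [461.6 385.7] [52.7 52.4] 83.6
short 0.7 [461.6 392.6] [53.6 53.3] 83.6
[ 59  87 181 185 184 187 186 186 213  25  34  35  22  25  25  21  62  78
  51  55  58 164 187 174 172 181 178 169 176 118  32  32  23  30]
```

View pics/c1.png

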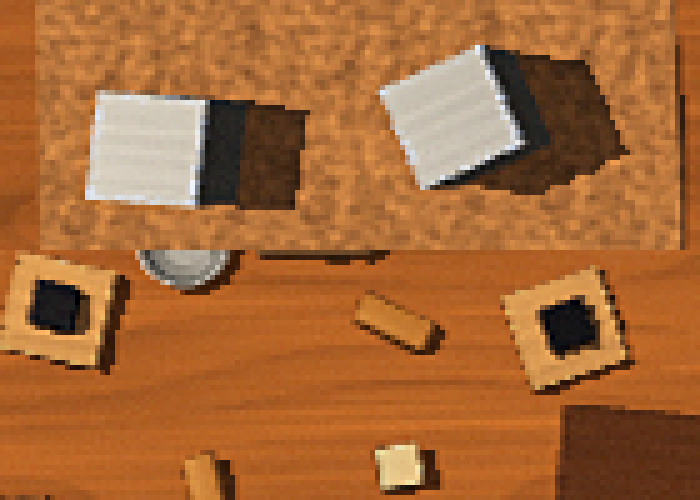

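Run:
```python
from h import *
p=capture('top'); g=p['frame'].astype(int); sub=(g.min(2)>120)&(g.max(2)-g.min(2)<40)
m=np.zeros((420,560),np.uint8); m[212:252,155:200]=sub[212:252,155:200]
for z in(.084,.066): print(z,*rect(p,m,z))
c,_,a=rect(p,m,.084); x,y=c/1000; phi=a if 70<a<160 else a+90
print(phi)
plan([x,y,.2],phi,-45); plan([x,y,.052],phi,-45)
```

```text
0.084 [473.  235.4] [53.8 54.6] 22.7
0.066 [473.2 239.7] [54.7 55.6] 22.7
112.7
shift [ 7.99 34.11 -1.6 ] turn [-1.737e+01  4.151e+01 -3.000e-02] |turn| 45.0 tcp [0.4606 0.2302 0.1866]
shift [ 7.99 34.11 -7.52] turn [-1.737e+01  4.151e+01 -3.000e-02] |turn| 45.0 tcp [0.4606 0.2302 0.0386]
```

```bash
python3 -m creep '[[87,1,1,0,0,0,0],[87,1,1,0,0,0,0],[87,1,1,0,0,0,0],[87,1,1,0,0,0,0],[87,1,1,0,0,0,0],[87,1,1,0,0,0,0],[87,1,1,0,0,0,0],[87,1,1,0,0,0,0]]' 20
python3 -m creep '[[87,0,1,0,0,0,0],[87,0,1,0,0,0,0],[87,0,1,0,0,0,0],[87,0,1,0,0,0,0],[87,0,1,0,0,0,0],[87,0,1,0,0,0,0],[87,0,1,0,0,0,0],[87,0,1,0,0,0,0]]'
python3 -m creep '[[87,0,1,0,0,0,0],[87,0,1,0,0,0,0],[87,0,1,0,0,0,0],[87,0,1,0,0,0,0],[87,0,1,0,0,0,0],[87,0,1,0,0,0,0],[87,0,1,0,0,0,0],[87,0,1,0,0,0,0]]'
python3 -m creep '[[87,0,1,0,-2.17,5.19,0],[87,0,1,0,-2.17,5.19,0],[87,0,1,0,-2.17,5.19,0],[87,0,1,0,-2.17,5.19,0],[87,0,1,0,-2.17,5.19,0],[87,0,1,0,-2.17,5.19,0],[87,0,1,0,-2.17,5.19,0],[87,0,1,0,-2.17,5.19,0]]'
python3 -m creep '[[87,0,1,0,0,0,0],[87,0,1,0,0,0,0],[87,0,0,0,0,0,0],[87,0,0,0,0,0,0]]'
python3 - <<'E'
from h import *
plan([.473,.2354,.052],112.7,-45); print(r.get_state()['joints'].round(1))
p=capture('wrist'); save(p,'w1.png'); print(p['origin'],p['rotation'])
E
```

```text
time_s: 1.72
tcp_pos: [0.4619, -0.4211, 0.2268]
eef_rot: [-180.0, 0.0, -157.3]
contact_force: [-0.1, -2.0, -0.5]
gripper_width: 0.0867
gripper_force: 0.0
time_s: 2.38
tcp_pos: [0.4607, -0.2214, 0.2268]
eef_rot: [-180.0, 0.0, -157.3]
contact_force: [1.1, 0.1, 0.0]
gripper_width: 0.0871
gripper_force: 0.0
time_s: 3.05
tcp_pos: [0.4607, -0.0213, 0.2269]
eef_rot: [-180.0, 0.0, -157.3]
contact_force: [0.8, -0.1, -0.7]
gripper_width: 0.0868
gripper_force: 0.0
time_s: 3.72
tcp_pos: [0.4613, 0.1789, 0.2268]
eef_rot: [180.0, -45.2, -157.2]
contact_force: [-0.3, 0.1, -0.5]
gripper_width: 0.0866
gripper_force: 0.0
time_s: 4.05
tcp_pos: [0.4609, 0.2286, 0.2257]
eef_rot: [180.0, -45.0, -157.2]
contact_force: [0.2, -0.1, -0.2]
gripper_width: 0.0868
gripper_force: 0.0
shift [-0.01  0.07 -7.48] turn [ 0.   -0.05 -0.13] |turn| 0.1 tcp [0.4606 0.2302 0.0386]
[  39.    34.4   13.7  -12.4 -112.7 -106.4]
[0.51769316 0.25362148 0.38443257] [-1.49710440e+02  7.35906788e-02  1.12802768e+02]
```

```bash
python3 -m creep '[[87,0,0.07,-1,0,0,0],[87,0,0,-1,0,0,0],[87,0,0,-1,0,0,0],[87,0,0,-1,0,0,0],[87,0,0,-1,0,0,0],[87,0,0,-1,0,0,0],[87,0,0,-1,0,0,0],[87,0,0,-0.48,0,0,0]]'
python3 -m creep '[[40,0,0,0,0,0,0],[40,0,0,0,0,0,0],[40,0,0,0,0,0,0],[40,0,0,0,0,0,0],[40,0,0,0,0,0,0],[40,0,0,0,0,0,0]]' 30
python3 -m creep '[[40,0,0,1,0,0,0],[40,0,0,1,0,0,0],[40,0,0,1,0,0,0],[40,0,0,1,0,0,0],[40,0,0,1,0,0,0],[40,0,0,1,0,0,0]]'
python3 - <<'E'
from h import *
# board frame and lay-down pose
az=np.degrees(np.arctan2(-.22,.49)); print(az)
plan([.49,-.22,.2],az+90,45,frm=[[.473,.2354,.202],112.7,-45])
plan([.49,-.22,.041],az+90,45)
E
```

```text
time_s: 4.77
tcp_pos: [0.4598, 0.2276, 0.0376]
eef_rot: [180.0, -45.2, -157.4]
contact_force: [0.4, -0.1, -0.5]
gripper_width: 0.0871
gripper_force: 0.0
time_s: 5.27
tcp_pos: [0.4613, 0.2295, 0.0406]
eef_rot: [179.9, -44.9, -157.2]
contact_force: [0.2, 1.9, 4.9]
gripper_width: 0.0537
gripper_force: 30.0
time_s: 5.77
tcp_pos: [0.4607, 0.2293, 0.191]
eef_rot: [179.9, -45.0, -157.2]
contact_force: [1.2, 0.4, -1.4]
gripper_width: 0.0537
gripper_force: 30.0
-24.17910714668918
shift [  1.67 -18.23  -0.08] turn [ -1.19 -92.08 -36.63] |turn| 99.1 tcp [ 0.5023 -0.2255  0.1866]
shift [  1.66 -18.19  -6.54] turn [ -1.21 -92.04 -36.7 ] |turn| 99.1 tcp [ 0.5023 -0.2255  0.0276]
```

```bash
python3 -m creep '[[40,0.1,-1,0,-0.08,-5.75,-2.3],[40,0.1,-1,0,-0.08,-5.75,-2.3],[40,0.1,-1,0,-0.08,-5.75,-2.3],[40,0.1,-1,0,-0.08,-5.75,-2.3],[40,0.1,-1,0,-0.08,-5.75,-2.3],[40,0.1,-1,0,-0.08,-5.75,-2.3],[40,0.1,-1,0,-0.08,-5.75,-2.3],[40,0.1,-1,0,-0.08,-5.75,-2.3]]'
python3 -m creep '[[40,0.1,-1,0,-0.08,-5.75,-2.3],[40,0.1,-1,0,-0.08,-5.75,-2.3],[40,0.1,-1,0,-0.08,-5.75,-2.3],[40,0.1,-1,0,-0.08,-5.75,-2.3],[40,0.1,-1,0,-0.08,-5.75,-2.3],[40,0.1,-1,0,-0.08,-5.75,-2.3],[40,0.1,-1,0,-0.08,-5.75,-2.3],[40,0.1,-1,0,-0.08,-5.75,-2.3]]'
python3 -m creep '[[40,0,-1,0,0,0,0],[40,0,-1,0,0,0,0],[40,0,-0.2,0,0,0,0],[40,0,0,0,0,0,0],[40,0,0,0,0,0,0]]'
python3 - <<'E'
from h import *
plan([.49,-.22,.041],-24.18+90,45);print(r.get_state()['joints'].round(1))
p=capture('scene'); save(p,'s2.png')
E
```

```text
time_s: 6.43
tcp_pos: [0.4811, 0.0283, 0.1906]
eef_rot: [-170.3, 0.3, 179.1]
contact_force: [0.7, -1.1, 0.3]
gripper_width: 0.0541
gripper_force: 30.0
time_s: 7.1
tcp_pos: [0.5376, -0.1805, 0.2705]
eef_rot: [179.4, 38.2, 155.6]
contact_force: [1.3, 0.1, 0.3]
gripper_width: 0.0535
gripper_force: 30.0
time_s: 7.52
tcp_pos: [0.537, -0.2349, 0.2679]
eef_rot: [179.5, 37.9, 155.7]
contact_force: [-0.1, 1.0, -0.9]
gripper_width: 0.0539
gripper_force: 30.0
shift [-1.39  0.38 -9.62] turn [-3.22 -6.31 -0.17] |turn| 7.1 tcp [ 0.5023 -0.2255  0.0276]
[  -6.8   -9.3  -56.    57.6  -12.1 -161. ]
```

View pics/s2.png

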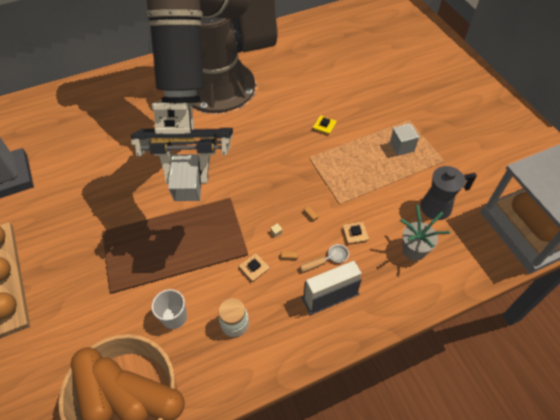

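```bash
python3 -m creep '[[40,0,0.1,-1,0,0,0],[40,0,0.1,-1,0,0,0],[40,0,0.1,-1,0,0,0],[40,0,0,-1,0,0,0],[40,0,0,-1,0,0,0],[40,0,0,-1,0,0,0],[40,0,0,0,0,0,0]]'
python3 - <<'E'
from h import *
for g,t in(([.53,-.23,.041],45),([.53,-.23,.041],40),([.49,-.22,.041],45)): plan(g,-24.18+90,t)
print(r.get_state()['joints'].round(1))
E
```

```text
time_s: 8.15
tcp_pos: [0.5533, -0.2378, 0.1823]
eef_rot: [179.0, 31.4, 155.7]
contact_force: [-0.4, 0.0, -0.7]
gripper_width: 0.054
gripper_force: 30.0
shift [-0.44  0.09 -6.19] turn [ -6.34 -12.1   -0.51] |turn| 13.7 tcp [ 0.5423 -0.2355  0.0276]
shift [-0.49  0.11 -6.23] turn [-4.31 -7.53 -0.47] |turn| 8.7 tcp [ 0.5411 -0.235   0.0264]
shift [-2.04  0.49 -6.19] turn [ -6.34 -12.1   -0.51] |turn| 13.7 tcp [ 0.5023 -0.2255  0.0276]
[ -18.3   -0.   -58.3   78.5   -2.1 -173.7]
```

Run:
```python
from h import *
plan([.5,-.22,.25],65.8,5)
plan([.5,-.22,.25],155.8,45,frm=[[.5,-.22,.25],155.8,5])
```

```text
shift [-2.07  0.68  1.95] turn [ 9.93 24.44 -0.21] |turn| 26.4 tcp [ 0.5015 -0.2207  0.2311]
shift [0.19 0.43 0.22] turn [ 36.48 -16.4    0.  ] |turn| 40.0 tcp [ 0.5055 -0.2077  0.2366]
```

```bash
python3 -m creep '[[40,-0.5,0.17,0.5,2.48,6.11,0],[40,-0.5,0.17,0.5,2.48,6.11,0],[40,-0.5,0.17,0.5,2.48,6.11,0],[40,-0.5,0.17,0.5,2.48,6.11,0],[40,0,0,0,0,0,0],[40,0,0,0,0,0,0]]'
python3 -m creep '[[40,0,0,0,0,0,7],[40,0,0,0,0,0,7],[40,0,0,0,0,0,7],[40,0,0,0,0,0,7],[40,0,0,0,0,0,7],[40,0,0,0,0,0,7],[40,0,0,0,0,0,7],[40,0,0,0,0,0,7]]'
python3 -m creep '[[40,0,0,0,0,0,7],[40,0,0,0,0,0,7],[40,0,0,0,0,0,7],[40,0,0,0,0,0,7],[40,0,0,0,0,0,6],[40,0,0,0,0,0,0]]'
python3 - <<'E'
from h import *
print(r.get_state()['joints'].round(1))
plan([.5,-.22,.041],155.8,45)
E
```

```text
time_s: 8.65
tcp_pos: [0.5619, -0.3104, 0.2463]
eef_rot: [-174.7, 30.3, 155.1]
contact_force: [0.6, 0.6, -1.3]
gripper_width: 0.0539
gripper_force: 30.0
time_s: 9.32
tcp_pos: [0.5514, -0.3224, 0.2423]
eef_rot: [-174.1, 28.7, -170.3]
contact_force: [-1.1, -1.0, -2.1]
gripper_width: 0.0538
gripper_force: 30.0
time_s: 9.82
tcp_pos: [0.5502, -0.3255, 0.2399]
eef_rot: [-174.4, 28.2, -138.7]
contact_force: [0.0, 0.1, -1.0]
gripper_width: 0.0541
gripper_force: 30.0
[-29.4  12.   -4.1 -28.1 -61.2  -9.7]
shift [-1.79  4.71 -8.49] turn [16.31 -6.4  27.63] |turn| 32.7 tcp [ 0.5055 -0.2077  0.0276]
```

```bash
python3 -m creep '[[40,-0.36,0.94,0,3.26,-1.28,5.53],[40,-0.36,0.94,0,3.26,-1.28,5.53],[40,-0.36,0.94,0,3.26,-1.28,5.53],[40,-0.36,0.94,0,3.26,-1.28,5.53],[40,-0.36,0.94,0,3.26,-1.28,5.53],[40,0,0,0,0,0,0]]'
python3 -m creep '[[40,0,0,-1,0,0,0],[40,0,0,-1,0,0,0],[40,0,0,-1,0,0,0],[40,0,0,-1,0,0,0],[40,0,0,-1,0,0,0],[40,0,0,-1,0,0,0],[40,0,0,-1,0,0,0],[40,0,0,0,0,0,0]]'
python3 - <<'E'
from h import *
print(r.get_state()['joints'].round(1))
plan([.5,-.22,.041],155.8,45)
p=capture('scene'); save(p,'s3.png')
E
```

```text
time_s: 10.32
tcp_pos: [0.5044, -0.2032, 0.2386]
eef_rot: [179.2, 45.3, -114.8]
contact_force: [0.9, -0.9, -3.0]
gripper_width: 0.0538
gripper_force: 30.0
time_s: 10.98
tcp_pos: [0.5041, -0.2037, 0.062]
eef_rot: [179.2, 45.1, -115.0]
contact_force: [-1.2, 0.6, -3.8]
gripper_width: 0.0538
gripper_force: 30.0
[-35.9  29.8  -7.5 -46.8 -71.9  34.2]
shift [ 0.06 -0.16 -1.38] turn [-0.3  -0.46  0.27] |turn| 0.6 tcp [ 0.5055 -0.2077  0.0276]
```

View pics/s3.png

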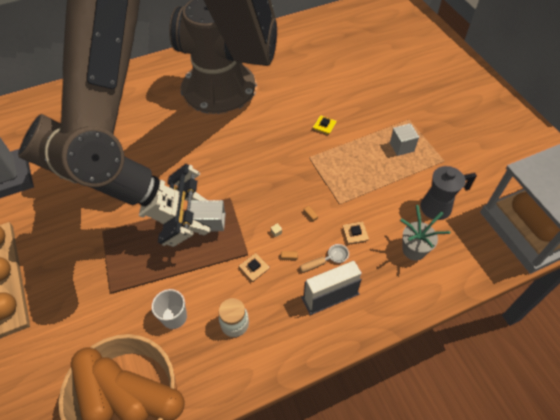

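```bash
python3 -m creep '[[40,0,0,-0.5,0,0,0],[40,0,0,-0.5,0,0,0],[40,0,0,-0.3,0,0,0],[40,0,0,-0.08,0,0,0],[40,0,0,0,0,0,0]]'
python3 -m creep '[[87,0,0,0,0,0,0],[87,0,0,0,0,0,0],[87,0,0,0,0,0,0],[87,0,0,0,0,0,0],[87,0,0,0,0,0,0],[87,0,0,0,0,0,0]]'
python3 -m creep '[[87,-0.3,-0.65,0.7,0,0,0],[87,-0.3,-0.65,0.7,0,0,0],[87,-0.3,-0.65,0.7,0,0,0],[87,-0.3,-0.65,0.7,0,0,0],[87,0,0,0.7,0,0,0],[87,0,0,0,0,0,0]]'
python3 - <<'E'
from h import *
p=capture('top'); g=p['frame'].astype(int); sub=(g.min(2)>120)&(g.max(2)-g.min(2)<40)
u,v=proj(p,[.5,-.22,.066]); m=np.zeros((420,560),np.uint8); u=int(u);v=int(v); m[v-25:v+25,u-25:u+25]=sub[v-25:v+25,u-25:u+25]; print(u,v,*rect(p,m,.066))
cv2.imwrite('pics/c2.png',cv2.resize(p['frame'][v-40:v+40,u-50:u+50],None,fx=6,fy=6)[:,:,::-1])
plan([.505,-.209,.12],155.8,-45); plan([.505,-.209,.04],155.8,-45)
E
```

```text
time_s: 11.45
tcp_pos: [0.5074, -0.2037, 0.0325]
eef_rot: [-179.9, 45.4, -114.1]
contact_force: [0.4, 0.4, -1.8]
gripper_width: 0.0538
gripper_force: 30.0
time_s: 11.95
tcp_pos: [0.5078, -0.2037, 0.0333]
eef_rot: [-179.8, 45.4, -114.0]
contact_force: [-0.0, -0.9, 0.1]
gripper_width: 0.0851
gripper_force: 0.0
time_s: 12.45
tcp_pos: [0.4785, -0.2707, 0.1239]
eef_rot: [-179.4, 45.3, -113.8]
contact_force: [-0.6, 0.0, 0.3]
gripper_width: 0.0869
gripper_force: 0.0
356 217 [ 505.  -203.6] [86.1 54.5] 66.0
shift [ 0.85  1.93 -0.64] turn [-82.3   37.26  -0.26] |turn| 90.3 tcp [ 0.4995 -0.2213  0.1066]
shift [ 0.85  1.93 -3.84] turn [-82.3   37.26  -0.26] |turn| 90.3 tcp [ 0.4995 -0.2213  0.0266]
```

View pics/c2.png

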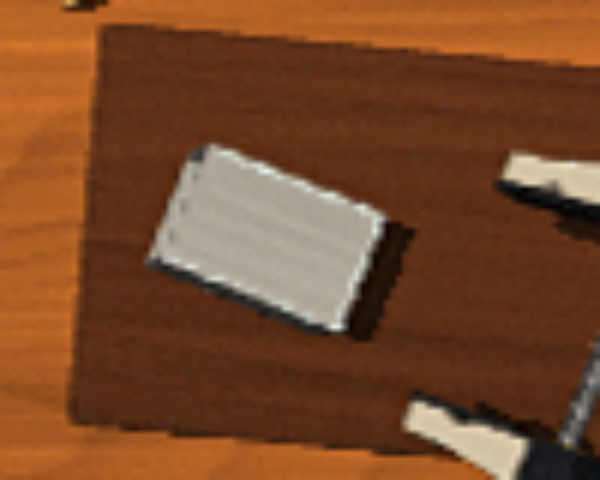

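```bash
python3 -m creep '[[87,0,0,1,0,0,0],[87,0,0,1,-6.33,2.87,0],[87,0,0,1,-6.33,2.87,0],[87,0.08,0.2,0,-6.33,2.87,0],[87,0.08,0.2,0,-6.33,2.87,0],[87,0.08,0.2,0,-6.33,2.87,0],[87,0.08,0.2,0,-6.33,2.87,0],[87,0.08,0.2,0,-6.33,2.87,0]]'
python3 -m creep '[[87,0.08,0.2,0,-6.33,2.87,0],[87,0.08,0.2,0,-6.33,2.87,0],[87,0.08,0.2,0,-6.33,2.87,0],[87,0.08,0.2,0,-6.33,2.87,0],[87,0.08,0.2,0,-6.33,2.87,0],[87,0.08,0.2,0,-6.33,2.87,0],[87,0,0,0,0,0,0],[87,0,0,0,0,0,0]]'
python3 - <<'E'
from h import *
print(r.get_state()['joints'].round(1)); plan([.5054,-.2027,.04],155.8,-45)
E
```

```text
time_s: 13.17
tcp_pos: [0.4888, -0.2425, 0.1968]
eef_rot: [-179.8, -3.5, -114.0]
contact_force: [-0.7, -1.7, -1.5]
gripper_width: 0.0873
gripper_force: 0.0
time_s: 13.83
tcp_pos: [0.4995, -0.2121, 0.1933]
eef_rot: [179.3, -45.1, -113.6]
contact_force: [-0.5, -1.3, 0.0]
gripper_width: 0.0868
gripper_force: 0.0
[ 18.3  21.5 -29.9  32.4 -75.4 -61.1]
shift [ 0.02 -0.11 -6.67] turn [-0.11 -0.5  -0.11] |turn| 0.5 tcp [ 0.4999 -0.215   0.0266]
```

```bash
python3 -m creep '[[87,0.02,-0.11,-1,0,0,0],[87,0,0,-1,0,0,0],[87,0,0,-1,0,0,0],[87,0,0,-1,0,0,0],[87,0,0,-1,0,0,0],[87,0,0,-1,0,0,0],[87,0,0,-0.62,0,0,0],[87,0,0,0,0,0,0]]'
python3 -m creep '[[40,0,0,0,0,0,0],[40,0,0,0,0,0,0],[40,0,0,0,0,0,0],[40,0,0,0,0,0,0],[40,0,0,0,0,0,0],[40,0,0,0,0,0,0]]' 30
python3 -m creep '[[40,0,0,1,0,0,0],[40,0,0,1,0,0,0],[40,0,0,1,0,0,0],[40,0,0,1,0,0,0],[40,0,0,0,0,0,0]]'
python3 - <<'E'
from h import *
plan([.505,-.205,.14],155.8,45); plan([.505,-.205,.058],155.8,45)
E
```

```text
time_s: 14.5
tcp_pos: [0.4983, -0.2172, 0.0281]
eef_rot: [179.4, -45.0, -114.0]
contact_force: [-0.2, 0.1, 0.2]
gripper_width: 0.0871
gripper_force: 0.0
time_s: 15.0
tcp_pos: [0.5006, -0.2163, 0.0307]
eef_rot: [179.7, -44.9, -114.1]
contact_force: [-0.6, 0.8, 3.4]
gripper_width: 0.0541
gripper_force: 30.0
time_s: 15.42
tcp_pos: [0.5021, -0.2158, 0.1339]
eef_rot: [-179.9, -44.7, -114.3]
contact_force: [0.9, 0.6, -2.1]
gripper_width: 0.0538
gripper_force: 30.0
shift [ 0.34  0.92 -0.29] turn [ 8.185e+01 -3.677e+01  6.000e-02] |turn| 89.7 tcp [ 0.5105 -0.1927  0.1266]
shift [ 0.34  0.92 -3.57] turn [ 8.185e+01 -3.677e+01  6.000e-02] |turn| 89.7 tcp [ 0.5105 -0.1927  0.0446]
```

```bash
python3 -m creep '[[40,0.03,0.07,0,6.3,-2.83,0],[40,0.03,0.07,0,6.3,-2.83,0],[40,0.03,0.07,0,6.3,-2.83,0],[40,0.03,0.07,0,6.3,-2.83,0],[40,0.03,0.07,0,6.3,-2.83,0],[40,0.03,0.07,0,6.3,-2.83,0],[40,0.03,0.07,0,6.3,-2.83,0],[40,0.03,0.07,0,6.3,-2.83,0]]'
python3 -m creep '[[40,0.03,0.07,0,6.3,-2.83,0],[40,0.03,0.07,0,6.3,-2.83,0],[40,0.03,0.07,0,6.3,-2.83,0],[40,0.03,0.07,0,6.3,-2.83,0],[40,0.03,0.07,0,6.3,-2.83,0],[40,0,0,0,0,0,0],[40,0,0,0,0,0,0]]'
python3 - <<'E'
from h import *
plan([.505,-.205,.058],155.8,45)
p=capture('scene'); save(p,'s4.png')
E
```

```text
time_s: 16.08
tcp_pos: [0.5071, -0.2015, 0.1314]
eef_rot: [-180.0, 10.7, -113.9]
contact_force: [-1.4, -1.3, -2.5]
gripper_width: 0.0539
gripper_force: 30.0
time_s: 16.67
tcp_pos: [0.5086, -0.1956, 0.1277]
eef_rot: [179.5, 44.8, -114.6]
contact_force: [0.7, 0.4, -1.2]
gripper_width: 0.0537
gripper_force: 30.0
shift [ 0.08  0.11 -3.33] turn [ 0.01 -0.4   0.02] |turn| 0.4 tcp [ 0.5105 -0.1927  0.0446]
```

View pics/s4.png

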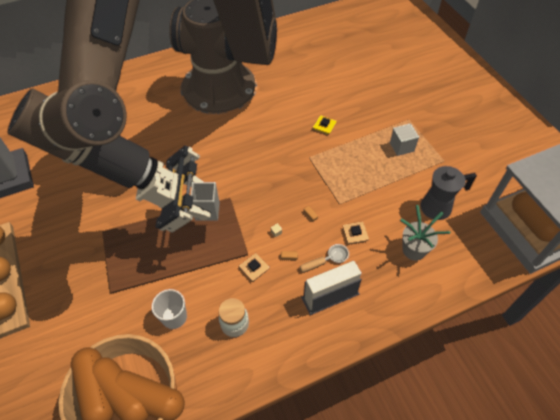

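```bash
python3 -m creep '[[40,0.04,0.06,-1,0,0,0],[40,0.04,0.06,-1,0,0,0],[40,0,0,-0.8,0,0,0],[40,0,0,-0.2,0,0,0],[40,0,0,-0.1,0,0,0],[40,0,0,-0.1,0,0,0],[40,0,0,-0.1,0,0,0],[40,0,0,0,0,0,0]]'
python3 -c "
from h import *
plan([.505,-.205,.056],155.8,45)"
```

```text
time_s: 17.38
tcp_pos: [0.5124, -0.1907, 0.0484]
eef_rot: [-180.0, 44.8, -113.9]
contact_force: [0.7, -0.3, -1.5]
gripper_width: 0.0538
gripper_force: 30.0
shift [-0.08 -0.08 -0.23] turn [ 0.19 -0.08 -0.29] |turn| 0.4 tcp [ 0.5105 -0.1927  0.0426]
```

```bash
python3 -m creep '[[40,0,0,-0.1,0,0,0],[40,0,0,-0.1,0,0,0],[40,0,0,-0.08,0,0,0],[40,0,0,0,0,0,0],[40,0,0,0,0,0,0]]'
python3 -m creep '[[87,0,0,0,0,0,0],[87,0,0,0,0,0,0],[87,0,0,0,0,0,0],[87,0,0,0,0,0,0],[87,0,0,0,0,0,0],[87,0,0,0,0,0,0]]'
python3 -m creep '[[87,-0.3,-0.65,0.7,0,0,0],[87,-0.3,-0.65,0.7,0,0,0],[87,-0.3,-0.65,0.7,0,0,0],[87,-0.3,-0.65,0.7,0,0,0],[87,0,-0.2,0.9,0,0,0],[87,0,0,0.9,0,0,0],[87,0,0,0.9,0,0,0],[87,0,0,0,0,0,0]]'
python3 - <<'E'
from h import *
p=capture('top'); save(p,'t2.png'); g=p['frame'].astype(int); sub=(g.min(2)>120)&(g.max(2)-g.min(2)<40)
def can2(xyz):
    u,v=proj(p,xyz); m=np.zeros((420,560),np.uint8); u=int(u);v=int(v); m[v-25:v+25,u-25:u+25]=sub[v-25:v+25,u-25:u+25]; print(u,v,*rect(p,m,xyz[2]))
can2([.505,-.205,.092]); can2([.4616,.3926,.066])
print(r.get_state()['joints'].round(1))
plan([.505,-.205,.2],155.8,0)
E
```

```text
time_s: 17.8
tcp_pos: [0.5121, -0.1909, 0.0411]
eef_rot: [179.9, 44.9, -114.0]
contact_force: [-0.7, -1.6, 4.3]
gripper_width: 0.0539
gripper_force: 30.0
time_s: 18.3
tcp_pos: [0.5119, -0.1906, 0.0404]
eef_rot: [179.9, 44.8, -114.0]
contact_force: [0.3, 0.3, -0.4]
gripper_width: 0.0851
gripper_force: 0.0
time_s: 18.97
tcp_pos: [0.483, -0.2623, 0.1825]
eef_rot: [-179.6, 44.7, -113.7]
contact_force: [0.6, -1.1, 1.1]
gripper_width: 0.087
gripper_force: 0.0
352 215 [ 506.7 -197.5] [54.1 52.8] 65.8
113 239 [461.8 392. ] [54.8 53.7] 84.3
[-40.5  23.2  -0.  -42.7 -84.4  27.9]
shift [0.89 2.26 0.02] turn [-40.77  18.41  -0.31] |turn| 44.7 tcp [ 0.505 -0.205  0.181]
```

View pics/t2.png

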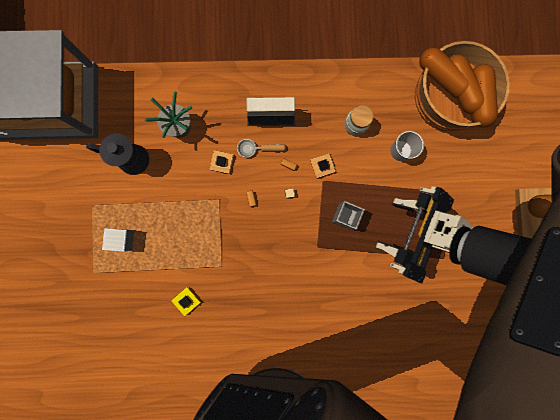

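Run:
```python
from h import *
plan([.4618,.392,.2],174.3,0); plan([.4618,.392,.2],174.3,-45,frm=[[.4618,.392,.2],174.3,0])
```

```text
shift [-8.400e-01  2.614e+01  2.000e-02] turn [-43.38  11.67  17.24] |turn| 48.1 tcp [0.4618 0.392  0.181 ]
shift [-0.05 -0.53  0.22] turn [-44.78   4.47   0.  ] |turn| 45.0 tcp [0.4605 0.3786 0.1866]
```

```bash
python3 -m creep '[[87,0,0,1,-5.42,1.46,2.15],[87,0,0.5,1,-5.42,1.46,2.15],[87,0,1,0,-5.42,1.46,2.15],[87,0,1,0,-5.42,1.46,2.15],[87,0,1,0,-5.42,1.46,2.15],[87,0,1,0,-5.42,1.46,2.15],[87,0,1,0,-5.42,1.46,2.15],[87,0,1,0,-5.42,1.46,2.15]]'
python3 -m creep '[[87,-0.1,1,0,-5.6,0.56,0],[87,-0.1,1,0,-5.6,0.56,0],[87,-0.1,1,0,-5.6,0.56,0],[87,-0.1,1,0,-5.6,0.56,0],[87,-0.1,1,0,-5.6,0.56,0],[87,-0.1,1,0,-5.6,0.56,0],[87,-0.1,1,0,-5.6,0.56,0],[87,-0.1,1,0,-5.6,0.56,0]]'
python3 -m creep '[[87,0,1,0,0,0,0],[87,0,1,0,0,0,0],[87,0,1,0,0,0,0],[87,0,1,0,0,0,0],[87,0,1,0,0,0,0],[87,0,1,0,0,0,0],[87,0,1,0,0,0,0],[87,0,1,0,0,0,0]]'
python3 -m creep '[[87,0,1,0,0,0,0],[87,0,1,0,0,0,0],[87,0,1,0,0,0,0],[87,0,0.1,0,0,0,0],[87,0,0,0,0,0,0]]'
python3 - <<'E'
from h import *
p=capture('top'); g=p['frame'].astype(int); sub=(g.min(2)>120)&(g.max(2)-g.min(2)<40)
def can2(xyz):
    u,v=proj(p,xyz); m=np.zeros((420,560),np.uint8); u=int(u);v=int(v); m[v-25:v+25,u-25:u+25]=sub[v-25:v+25,u-25:u+25]; print(u,v,*rect(p,m,xyz[2]))
can2([.505,-.205,.092]); can2([.4616,.3926,.066])
print(r.get_state()['joints'].round(1))
plan([.4618,.392,.038],174.3,-45)
E
```

```text
time_s: 19.68
tcp_pos: [0.4822, -0.0968, 0.2287]
eef_rot: [180.0, -0.1, -95.8]
contact_force: [0.8, -0.1, -1.1]
gripper_width: 0.0869
gripper_force: 0.0
time_s: 20.35
tcp_pos: [0.4615, 0.1035, 0.2282]
eef_rot: [-179.9, -45.2, -96.0]
contact_force: [1.3, 0.1, 0.2]
gripper_width: 0.087
gripper_force: 0.0
time_s: 21.02
tcp_pos: [0.4615, 0.3029, 0.2271]
eef_rot: [179.9, -45.0, -95.9]
contact_force: [-0.3, 0.1, -0.8]
gripper_width: 0.0868
gripper_force: 0.0
time_s: 21.43
tcp_pos: [0.4614, 0.3804, 0.2262]
eef_rot: [179.9, -45.0, -95.9]
contact_force: [0.5, -0.5, 0.1]
gripper_width: 0.0868
gripper_force: 0.0
352 215 [ 511.9 -245.7] [53.  53.6] 59.7Traceback (most recent call last):
  File "<stdin>", line 5, in <module>
  File "<stdin>", line 4, in can2
  File "h.py", line 13, in rect
    c=cv2.findContours(m.astype(np.uint8),cv2.RETR_EXTERNAL,cv2.CHAIN_APPROX_NONE)[0]; c=max(c,key=len)[:,0]
                                                                                         ~~~^^^^^^^^^^^
ValueError: max() iterable argument is empty
```

```bash
python3 -c "
from h import *
plan([.4618,.392,.038],174.3,-45)"
python3 -m creep '[[87,-0.03,-0.07,-1,0,0,0],[87,0,0,-1,0,0,0],[87,0,0,-1,0,0,0],[87,0,0,-1,0,0,0],[87,0,0,-1,0,0,0],[87,0,0,-1,0,0,0],[87,0,0,-1,0,0,0],[87,0,0,-1,0,0,0]]'
python3 -c "
from h import *
plan([.4618,.392,.038],174.3,-45)
p=capture('scene'); save(p,'s5.png')"
```

```text
shift [-0.04 -0.03 -8.09] turn [ 0.02 -0.06  0.27] |turn| 0.3 tcp [0.4605 0.3786 0.0246]
time_s: 22.15
tcp_pos: [0.4611, 0.3762, 0.0273]
eef_rot: [180.0, -44.9, -96.1]
contact_force: [0.6, -0.0, 0.4]
gripper_width: 0.0871
gripper_force: 0.0
shift [-0.03  0.1  -0.11] turn [-0.08  0.    0.36] |turn| 0.4 tcp [0.4605 0.3786 0.0246]
```

View pics/s5.png

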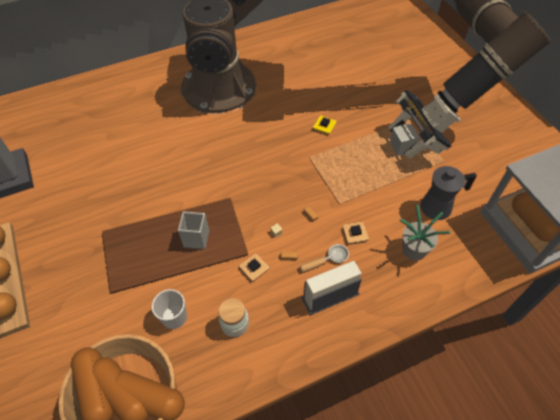

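```bash
python3 -m creep '[[40,0,0,0,0,0,0],[40,0,0,0,0,0,0],[40,0,0,0,0,0,0],[40,0,0,0,0,0,0],[40,0,0,0,0,0,0],[40,0,0,0,0,0,0]]' 30
python3 -m creep '[[40,0,0,1,0,0,0],[40,0,0,1,0,0,0],[40,0,0,1,0,0,0],[40,0,0,1,0,0,0],[40,0,0,1,0,0,0],[40,0,0,1,0,0,0],[40,0,0,1,0,0,0],[40,0,0,1,0,0,0]]'
python3 - <<'E'
from h import *
plan([.483,-.41,.24],140,0); plan([.483,-.41,.24],140,45,frm=[[.483,-.41,.24],140,0])
E
```

```text
time_s: 22.7
tcp_pos: [0.4615, 0.3781, 0.0293]
eef_rot: [-179.9, -44.8, -96.1]
contact_force: [-1.8, 0.7, 4.5]
gripper_width: 0.0536
gripper_force: 30.0
time_s: 23.37
tcp_pos: [0.4609, 0.3775, 0.2295]
eef_rot: [-180.0, -44.9, -96.0]
contact_force: [-0.0, 0.5, -1.8]
gripper_width: 0.0539
gripper_force: 30.0
shift [  0.88 -31.5   -0.34] turn [ 41.88 -17.78 -32.21] |turn| 55.7 tcp [ 0.483 -0.41   0.221]
shift [0.35 0.41 0.22] turn [ 34.47 -28.93   0.  ] |turn| 45.0 tcp [ 0.4916 -0.3997  0.2266]
```

```bash
python3 -m creep '[[40,0,-1,0,5.23,-2.22,-4.03],[40,0,-1,0,5.23,-2.22,-4.03],[40,0,-1,0,5.23,-2.22,-4.03],[40,0,-1,0,5.23,-2.22,-4.03],[40,0,-1,0,5.23,-2.22,-4.03],[40,0,-1,0,5.23,-2.22,-4.03],[40,0,-1,0,5.23,-2.22,-4.03],[40,0,-1,0,5.23,-2.22,-4.03]]'
python3 -m creep '[[40,0,-1,0,0,0,0],[40,0,-1,0,0,0,0],[40,0,-1,0,0,0,0],[40,0,-1,0,0,0,0],[40,0,-1,0,0,0,0],[40,0,-1,0,0,0,0],[40,0,-1,0,0,0,0],[40,0,-1,0,0,0,0]]'
python3 -m creep '[[40,0.1,-1,0,0,0,0],[40,0.1,-1,0,0,0,0],[40,0.1,-1,0,0,0,0],[40,0.1,-1,0,0,0,0],[40,0.1,-1,0,0,0,0],[40,0.1,-1,0,0,0,0],[40,0.1,-1,0,0,0,0],[40,0.1,-1,0,0,0,0]]'
python3 -m creep '[[40,0.1,-1,0,4.92,-4.13,0],[40,0.1,-1,0,4.92,-4.13,0],[40,0.1,-1,0,4.92,-4.13,0],[40,0.1,-1,0,4.92,-4.13,0],[40,0,-1,0,4.92,-4.13,0],[40,0,-1,0,4.92,-4.13,0],[40,0,-1,0,4.92,-4.13,0],[40,0,0,0,0,0,0]]'
python3 - <<'E'
from h import *
plan([.483,-.41,.041],140,45); print(r.get_state()['joints'].round(1))
E
```

```text
time_s: 24.03
tcp_pos: [0.461, 0.1764, 0.2291]
eef_rot: [180.0, 0.3, -130.2]
contact_force: [0.5, -1.3, -1.2]
gripper_width: 0.0538
gripper_force: 30.0
time_s: 24.7
tcp_pos: [0.4605, -0.0236, 0.2285]
eef_rot: [-180.0, -0.0, -130.0]
contact_force: [1.0, -0.1, -0.5]
gripper_width: 0.054
gripper_force: 30.0
time_s: 25.37
tcp_pos: [0.4807, -0.2235, 0.2284]
eef_rot: [-180.0, -0.1, -130.0]
contact_force: [0.9, 0.8, -1.0]
gripper_width: 0.0539
gripper_force: 30.0
time_s: 26.03
tcp_pos: [0.4866, -0.4044, 0.2206]
eef_rot: [179.1, 45.2, -131.2]
contact_force: [0.4, 0.7, -4.5]
gripper_width: 0.0538
gripper_force: 30.0
shift [ 0.2   0.19 -7.72] turn [-0.59 -0.32  0.59] |turn| 0.9 tcp [ 0.4916 -0.3997  0.0276]
[-51.2  25.8  10.2 -44.2 -86.8  18. ]
```

```bash
python3 -m creep '[[40,0.1,0.1,-1,0,0,0],[40,0.1,0.1,-1,0,0,0],[40,0,0,-1,0,0,0],[40,0,0,-1,0,0,0],[40,0,0,-1,0,0,0],[40,0,0,-1,0,0,0],[40,0,0,-0.8,0,0,0],[40,0,0,-0.4,0,0,0]]'
python3 -m creep '[[40,0,0,-0.2,0,0,0],[40,0,0,-0.2,0,0,0],[40,0,0,-0.1,0,0,0],[40,0,0,0,0,0,0]]'
python3 -c "
from h import *
plan([.483,-.41,.041],140,45)"
```

```text
time_s: 26.7
tcp_pos: [0.4952, -0.391, 0.0453]
eef_rot: [179.7, 44.9, -130.3]
contact_force: [0.0, 0.3, -1.2]
gripper_width: 0.054
gripper_force: 30.0
time_s: 27.03
tcp_pos: [0.4964, -0.3927, 0.0362]
eef_rot: [-179.9, 44.8, -130.0]
contact_force: [0.6, 0.2, -1.7]
gripper_width: 0.0539
gripper_force: 30.0
shift [-0.19 -0.28 -0.34] turn [ 0.14 -0.06  0.02] |turn| 0.2 tcp [ 0.4916 -0.3997  0.0276]
```

```bash
python3 -m creep '[[40,0,0,-0.12,0,0,0],[40,0,0,-0.1,0,0,0],[40,0,0,-0.06,0,0,0],[40,0,0,0,0,0,0]]'
python3 -m creep '[[87,0,0,0,0,0,0],[87,0,0,0,0,0,0],[87,0,0,0,0,0,0],[87,0,0,0,0,0,0],[87,0,0,0,0,0,0],[87,0,0,0,0,0,0]]'
python3 -m creep '[[87,-0.45,-0.54,0.7,0,0,0],[87,-0.45,-0.54,0.7,0,0,0],[87,-0.45,-0.54,0.7,0,0,0],[87,-0.45,-0.54,0.7,0,0,0],[87,0,0,1,0,0,0],[87,0,0,1,0,0,0],[87,0,0,1,0,0,0],[87,0,0,0,0,0,0]]'
cat >> h.py <<'E'
def steel(p,xyz,th=120,h=25):
    g=p['frame'].astype(int); sub=(g.min(2)>th)&(g.max(2)-g.min(2)<40)
    u,v=[int(a) for a in proj(p,xyz)]; m=np.zeros((420,560),np.uint8); m[v-h:v+h,u-h:u+h]=sub[v-h:v+h,u-h:u+h]; return rect(p,m,xyz[2])
E
python3 - <<'E'
from h import *
p=capture('top'); print(steel(p,[.483,-.41,.066]),steel(p,[.512,-.245,.092]))
u,v=[int(a) for a in proj(p,[.483,-.38,.066])]
cv2.imwrite('pics/c3.png',cv2.resize(p['frame'][v-45:v+45,u-60:u+60],None,fx=5,fy=5)[:,:,::-1])
E
```

```text
time_s: 27.37
tcp_pos: [0.4961, -0.3924, 0.0285]
eef_rot: [180.0, 44.9, -130.0]
contact_force: [-0.7, -0.2, -1.4]
gripper_width: 0.0533
gripper_force: 30.0
time_s: 27.87
tcp_pos: [0.4962, -0.3924, 0.0287]
eef_rot: [180.0, 44.9, -130.0]
contact_force: [0.1, 0.3, 0.4]
gripper_width: 0.0855
gripper_force: 0.0
time_s: 28.53
tcp_pos: [0.4519, -0.4486, 0.1792]
eef_rot: [-179.4, 44.7, -129.6]
contact_force: [0.7, -0.4, 1.4]
gripper_width: 0.0869
gripper_force: 0.0
(array([ 492.5, -390.3]), array([73.7, 57.1]), 50.6) (array([ 512.2, -245.7]), array([53. , 53.6]), 60.3)
```

View pics/c3.png

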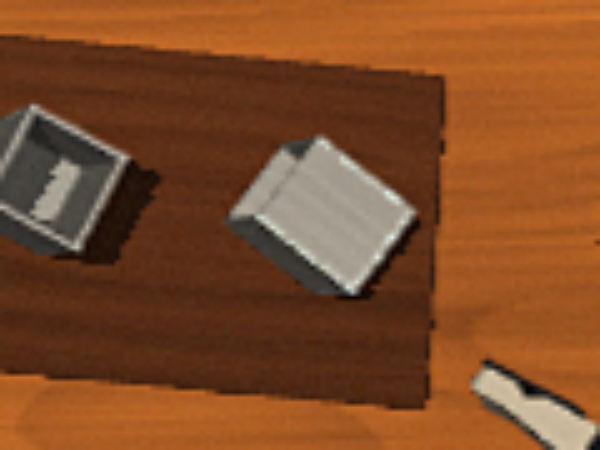

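Run:
```python
from h import *
plan([.5122,-.2457,.15],150.3,0); plan([.5122,-.2457,.072],150.3,0)
```

```text
shift [ 2.42  8.08 -1.84] turn [-36.59  25.87   9.66] |turn| 45.8 tcp [ 0.5122 -0.2457  0.131 ]
shift [ 2.42  8.08 -4.96] turn [-36.59  25.87   9.66] |turn| 45.8 tcp [ 0.5122 -0.2457  0.053 ]
```

```bash
python3 -m creep '[[87,0.3,1,0,-5.22,3.69,1.38],[87,0.3,1,0,-5.22,3.69,1.38],[87,0.3,1,0,-5.22,3.69,1.38],[87,0.3,1,0,-5.22,3.69,1.38],[87,0.3,1,0,-5.22,3.69,1.38],[87,0.3,1,0,-5.22,3.69,1.38],[87,0.3,1,0,-5.22,3.69,1.38],[87,0.3,1,0,0,0,0]]'
python3 -m creep '[[87,0,0,0,0,0,0],[87,0,0,0,0,0,0]]'
python3 -c "
from h import *
plan([.5122,-.2457,.072],150.3,0)"
```

```text
time_s: 29.25
tcp_pos: [0.5124, -0.2428, 0.1732]
eef_rot: [179.8, -0.3, -119.5]
contact_force: [-0.6, -0.2, -0.8]
gripper_width: 0.0871
gripper_force: 0.0
time_s: 29.42
tcp_pos: [0.5114, -0.244, 0.1728]
eef_rot: [179.7, 0.2, -119.7]
contact_force: [0.7, 0.1, -0.6]
gripper_width: 0.0869
gripper_force: 0.0
shift [ 0.03 -0.07 -4.79] turn [-0.31 -0.19 -0.02] |turn| 0.4 tcp [ 0.5122 -0.2457  0.053 ]
```

```bash
python3 -m creep '[[87,0.03,-0.07,-1,0,0,0],[87,0,0,-1,0,0,0],[87,0,0,-1,0,0,0],[87,0,0,-1,0,0,0],[87,0,0,-0.75,0,0,0],[87,0,0,0,0,0,0]]'
python3 -m creep '[[40,0,0,0,0,0,0],[40,0,0,0,0,0,0],[40,0,0,0,0,0,0],[40,0,0,0,0,0,0],[40,0,0,0,0,0,0],[40,0,0,0,0,0,0]]' 25
python3 -m creep '[[40,0,0,0.6,0,0,0],[40,0,0.6,0,0,0,0],[40,0,0.6,0,0,0,0],[40,0,0.6,0,0,0,0],[40,0,0.6,0,0,0,0],[40,0,0,0,0,0,0],[40,0,0,-0.4,0,0,0],[40,0,0,0,0,0,0]]'
python3 -m creep '[[40,0,0,-0.12,0,0,0],[40,0,0,-0.08,0,0,0],[40,0,0,0,0,0,0],[87,0,0,0,0,0,0],[87,0,0,0,0,0,0],[87,0,0,0,0,0,0],[87,0,0,0,0,0,0],[87,0,0,0,0,0,0]]'
python3 -m creep '[[87,0,0,1,0,0,0],[87,0,0,1,0,0,0],[87,0,0,1,0,0,0],[87,0,0,1,0,0,0],[87,0,0,1,0,0,0],[87,0,0,0,0,0,0]]'
python3 - <<'E'
from h import *
plan([.489,-.397,.2],140.4,-45); plan([.489,-.397,.04],140.4,-45)
E
```

```text
time_s: 29.92
tcp_pos: [0.5083, -0.2488, 0.0504]
eef_rot: [179.3, 0.1, -120.1]
contact_force: [-0.7, -0.5, -0.6]
gripper_width: 0.0871
gripper_force: 0.0
time_s: 30.42
tcp_pos: [0.5125, -0.2482, 0.0558]
eef_rot: [179.9, 0.2, -119.9]
contact_force: [-0.3, 1.4, 2.9]
gripper_width: 0.0537
gripper_force: 25.0
time_s: 31.08
tcp_pos: [0.511, -0.188, 0.0583]
eef_rot: [179.7, 0.2, -119.9]
contact_force: [-0.8, 0.1, -1.6]
gripper_width: 0.0538
gripper_force: 25.0
time_s: 31.75
tcp_pos: [0.5119, -0.1883, 0.0546]
eef_rot: [179.7, 0.2, -120.0]
contact_force: [-0.3, 0.2, 0.3]
gripper_width: 0.0816
gripper_force: 0.0
time_s: 32.25
tcp_pos: [0.5146, -0.1888, 0.185]
eef_rot: [-179.8, 0.3, -119.9]
contact_force: [1.5, 0.1, 0.2]
gripper_width: 0.0872
gripper_force: 0.0
shift [-1.37 -8.74  0.06] turn [-37.18  26.01  -9.27] |turn| 46.3 tcp [ 0.4804 -0.4074  0.1866]
shift [-1.37 -8.74 -6.34] turn [-37.18  26.01  -9.27] |turn| 46.3 tcp [ 0.4804 -0.4074  0.0266]
```

```bash
python3 -m creep '[[87,-0.15,-1,0.5,-5.31,3.72,-1.32],[87,-0.15,-1,0,-5.31,3.72,-1.32],[87,-0.15,-1,0,-5.31,3.72,-1.32],[87,-0.15,-1,0,-5.31,3.72,-1.32],[87,-0.15,-1,0,-5.31,3.72,-1.32],[87,-0.15,-1,0,-5.31,3.72,-1.32],[87,-0.15,-1,0,-5.31,3.72,-1.32],[87,-0.3,-0.9,0,0,0,0]]'
python3 -m creep '[[87,0,-0.8,0,0,0,0],[87,0,0,0,0,0,0],[87,0,0,0,0,0,0]]'
python3 -c "
from h import *
plan([.489,-.397,.04],140.4,-45); print(r.get_state()['joints'].round(1))"
```

```text
time_s: 32.92
tcp_pos: [0.4791, -0.3856, 0.1883]
eef_rot: [179.1, -45.8, -129.2]
contact_force: [-0.7, -0.6, -0.1]
gripper_width: 0.0871
gripper_force: 0.0
time_s: 33.17
tcp_pos: [0.4776, -0.4064, 0.1915]
eef_rot: [179.5, -45.2, -129.6]
contact_force: [1.0, 0.6, 0.0]
gripper_width: 0.0874
gripper_force: 0.0
shift [ 0.12 -0.04 -6.6 ] turn [-0.09 -0.4   0.41] |turn| 0.6 tcp [ 0.4804 -0.4074  0.0266]
[ -4.1  27.2 -21.9  36.3 -75.  -56.4]
```

```bash
python3 -m creep '[[87,0.1,-0.04,-1,0,0,0],[87,0,0,-1,0,0,0],[87,0,0,-1,0,0,0],[87,0,0,-1,0,0,0],[87,0,0,-1,0,0,0],[87,0,0,-1,0,0,0],[87,0,0,-0.55,0,0,0],[87,0,0,0,0,0,0]]'
python3 -m creep '[[40,0,0,0,0,0,0],[40,0,0,0,0,0,0],[40,0,0,0,0,0,0],[40,0,0,0,0,0,0],[40,0,0,0,0,0,0],[40,0,0,0,0,0,0]]' 30
python3 -m creep '[[40,0,0,1,0,0,0],[40,0,0,1,0,0,0],[40,0,0,1,0,0,0],[40,0,0,1,0,0,0],[40,0,0,0,0,0,0]]'
python3 - <<'E'
from h import *
plan([.483,-.39,.135],140.4,45)
E
```

```text
time_s: 33.83
tcp_pos: [0.4794, -0.4061, 0.0262]
eef_rot: [179.3, -45.3, -129.4]
contact_force: [-1.0, -0.5, -0.2]
gripper_width: 0.0867
gripper_force: 0.0
time_s: 34.33
tcp_pos: [0.4812, -0.4067, 0.0294]
eef_rot: [179.7, -45.1, -129.7]
contact_force: [0.4, 0.8, 2.5]
gripper_width: 0.0537
gripper_force: 30.0
time_s: 34.75
tcp_pos: [0.4828, -0.4069, 0.1331]
eef_rot: [-180.0, -45.0, -129.9]
contact_force: [1.1, 0.6, -1.4]
gripper_width: 0.0538
gripper_force: 30.0
shift [ 0.35  1.09 -0.46] turn [ 69.19 -57.5    0.25] |turn| 90.0 tcp [ 0.4916 -0.3796  0.1216]
```

```bash
python3 -m creep '[[40,0.03,0.08,0,5.32,-4.42,0],[40,0.03,0.08,0,5.32,-4.42,0],[40,0.03,0.08,0,5.32,-4.42,0],[40,0.03,0.08,0,5.32,-4.42,0],[40,0.03,0.08,0,5.32,-4.42,0],[40,0.03,0.08,0,5.32,-4.42,0],[40,0.03,0.08,0,5.32,-4.42,0],[40,0.03,0.08,0,5.32,-4.42,0]]'
python3 -m creep '[[40,0.03,0.08,0,5.32,-4.42,0],[40,0.03,0.08,0,5.32,-4.42,0],[40,0.03,0.08,0,5.32,-4.42,0],[40,0.03,0.08,0,5.32,-4.42,0],[40,0.03,0.08,0,5.32,-4.42,0],[40,0,0,0,0,0,0],[40,0,0,0,0,0,0]]'
python3 - <<'E'
from h import *
plan([.483,-.39,.046],140.4,45)
E
```

```text
time_s: 35.42
tcp_pos: [0.4879, -0.3901, 0.1301]
eef_rot: [179.9, 10.6, -129.5]
contact_force: [-1.9, -0.7, -2.7]
gripper_width: 0.0539
gripper_force: 30.0
time_s: 36.0
tcp_pos: [0.4884, -0.3823, 0.1261]
eef_rot: [179.4, 44.8, -130.1]
contact_force: [-0.6, 0.7, -0.6]
gripper_width: 0.0541
gripper_force: 30.0
shift [ 0.13  0.1  -3.74] turn [-0.11 -0.51  0.08] |turn| 0.5 tcp [ 0.4916 -0.3796  0.0326]
```

```bash
python3 -m creep '[[40,0.1,0.1,-1,0,0,0],[40,0,0,-1,0,0,0],[40,0,0,-0.9,0,0,0],[40,0,0,-0.3,0,0,0],[40,0,0,-0.15,0,0,0],[40,0,0,-0.1,0,0,0],[40,0,0,0,0,0,0]]'
python3 -m creep '[[40,0,0,-0.1,0,0,0],[40,0,0,-0.1,0,0,0],[40,0,0,0,0,0,0]]'
python3 -m creep '[[40,0,0,-0.1,0,0,0],[40,0,0,-0.1,0,0,0],[40,0,0,0,0,0,0]]'
```

```text
time_s: 36.58
tcp_pos: [0.4935, -0.3782, 0.0433]
eef_rot: [179.8, 44.7, -129.5]
contact_force: [-0.2, 0.1, -2.4]
gripper_width: 0.0537
gripper_force: 30.0
time_s: 36.83
tcp_pos: [0.493, -0.3783, 0.0377]
eef_rot: [179.8, 44.7, -129.6]
contact_force: [-0.0, -0.7, -1.8]
gripper_width: 0.0541
gripper_force: 30.0
time_s: 37.08
tcp_pos: [0.4927, -0.378, 0.0318]
eef_rot: [179.7, 44.8, -129.7]
contact_force: [-0.0, -0.2, -0.9]
gripper_width: 0.0539
gripper_force: 30.0
```

```bash
python3 -m creep '[[40,0,0,-0.08,0,0,0],[40,0,0,-0.04,0,0,0],[40,0,0,0,0,0,0]]'
python3 -m creep '[[87,0,0,0,0,0,0],[87,0,0,0,0,0,0],[87,0,0,0,0,0,0],[87,0,0,0,0,0,0],[87,0,0,0,0,0,0],[87,0,0,0,0,0,0]]'
python3 -m creep '[[87,-0.45,-0.54,0.7,0,0,0],[87,-0.45,-0.54,0.7,0,0,0],[87,-0.45,-0.54,0.7,0,0,0],[87,-0.45,-0.54,0.7,0,0,0],[87,0,0,1,0,0,0],[87,0,0,1,0,0,0],[87,0,0,1,0,0,0],[87,0,0,0,0,0,0]]'
python3 - <<'E'
from h import *
p=capture('top'); s=steel(p,[.483,-.39,.074],90); t=steel(p,[.514,-.188,.092],90); print(s,t)
plan([*s[0]/1000,.15],140.4,0)
for n in('rusk1','sugar1'):
    for d in outline_of(p,n):
        if d['conf']>.25: print(n,round(d['conf'],2),*rect(p,d['region'],.016 if n[0]=='r' else .022))
for d in outline_of(p,'lid1'): print(*rect(p,d['region'],.014))
u,v=[int(a) for a in proj(p,[.483,-.33,.066])]
cv2.imwrite('pics/c4.png',cv2.resize(np.hstack([p['frame'][v-45:v+45,u-80:u+40]]),None,fx=5,fy=5)[:,:,::-1])
E
```

```text
time_s: 37.33
tcp_pos: [0.4928, -0.3781, 0.0289]
eef_rot: [179.7, 44.8, -129.7]
contact_force: [-0.8, -0.0, -1.5]
gripper_width: 0.0539
gripper_force: 30.0
time_s: 37.83
tcp_pos: [0.4929, -0.3782, 0.0294]
eef_rot: [179.7, 44.8, -129.6]
contact_force: [0.2, -0.1, -0.3]
gripper_width: 0.0852
gripper_force: 0.0
time_s: 38.5
tcp_pos: [0.4487, -0.4343, 0.1799]
eef_rot: [-179.6, 44.6, -129.2]
contact_force: [0.7, -0.5, 1.2]
gripper_width: 0.087
gripper_force: 0.0
(array([ 484.5, -384.2]), array([55.6, 54.3]), 51.2) (array([ 509.8, -186.1]), array([54.5, 53.9]), 59.7)
shift [ 1.44  1.97 -1.87] turn [-34.37  28.5   -0.23] |turn| 44.7 tcp [ 0.4845 -0.3842  0.131 ]
rusk1 0.55 [469.4 300.5] [181.8 340.5] 1.1
[295.9 227.5] [53.7 54.7] 39.7
[ 644.7 -144.2] [53.8 57.5] 17.0
[660.8 129.1] [55.5 56.6] 77.7
[468.  300.3] [182.5 337.3] 0.6
[ 485.1 -395.3] [75.5 75.3] 49.4
```

View pics/c4.png

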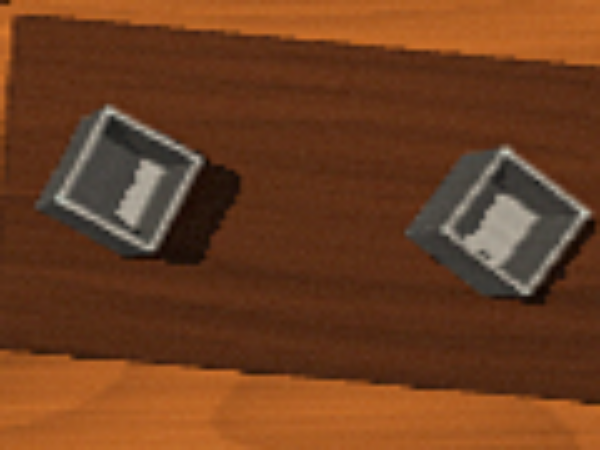

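Run:
```python
from h import *
plan([.56,.0,.24],90,0)
```

```text
shift [ 4.49 17.27  1.89] turn [-19.97  41.67 -47.81] |turn| 66.5 tcp [0.56  0.    0.221]
```

```bash
python3 -m creep '[[87,0,0.5,1,-2,4.17,-4.78],[87,0.5,1,0.9,-2,4.17,-4.78],[87,0.5,1,0,-2,4.17,-4.78],[87,0.5,1,0,-2,4.17,-4.78],[87,0.5,1,0,-2,4.17,-4.78],[87,0.5,1,0,-2,4.17,-4.78],[87,0.5,1,0,-2,4.17,-4.78],[87,0.5,1,0,-2,4.17,-4.78]]'
python3 -m creep '[[87,0.5,1,0,-2,4.17,-4.78],[87,0.5,1,0,-2,4.17,-4.78],[87,0,1,0,0,0,0],[87,0,1,0,0,0,0],[87,0,1,0,0,0,0],[87,0,1,0,0,0,0],[87,0,1,0,0,0,0],[87,0,1,0,0,0,0]]'
python3 -m creep '[[87,0,1,0,0,0,0],[87,0,0.8,0,0,0,0],[87,0,0,0,0,0,0],[87,0,0,0,0,0,0]]'
python3 - <<'E'
from h import *
p=capture('wrist'); save(p,'w2.png'); print(p['origin'],p['rotation'],r.get_state()['joints'].round(1))
for n,z in dict(rusk1=.016,sugar1=.022,lid1=.014).items():
    for d in outline_of(p,n):
        if d['conf']>.25: print(n,round(d['conf'],2),[round(x) for x in d['bbox']],*rect(p,d['region'],z))
E
```

```text
time_s: 39.37
tcp_pos: [0.5235, -0.2651, 0.22]
eef_rot: [175.4, 12.0, -166.9]
contact_force: [1.1, -0.3, -0.2]
gripper_width: 0.0873
gripper_force: 0.0
time_s: 40.03
tcp_pos: [0.5443, -0.0718, 0.2187]
eef_rot: [177.4, 4.2, -174.7]
contact_force: [-0.1, -1.7, -0.1]
gripper_width: 0.0868
gripper_force: 0.0
time_s: 40.37
tcp_pos: [0.5445, -0.0272, 0.219]
eef_rot: [177.4, 4.2, -174.6]
contact_force: [0.5, -0.3, -0.5]
gripper_width: 0.0868
gripper_force: 0.0
[ 0.46400817 -0.04137227  0.37034781] [161.02120711  -2.46598409  95.5758579 ] [  16.4    6.3  -18.5   -2.   -60.5 -100.1]
rusk1 0.77 [328, 173, 347, 213] [558.9  47.4] [44.6 20.3] 12.2
rusk1 0.59 [227, 243, 262, 268] [646.8 -53.7] [43.  23.3] 64.6
sugar1 0.95 [238, 180, 260, 209] [569.4 -54. ] [27.  22.7] 8.4
sugar1 0.32 [137, 228, 188, 256] [ 627.2 -146.6] [28.6 52.5] 19.4
lid1 0.75 [137, 225, 190, 256] [ 632.4 -147.8] [31.3 54.8] 17.9
```

View pics/w2.png

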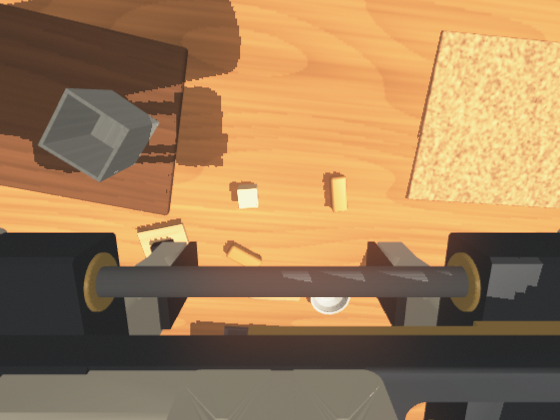

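Run:
```python
from h import *
plan([.559,.0475,.006],101,0,depth=0)
```

```text
shift [ 0.56  3.05 -8.55] turn [-3.13  3.86  5.67] |turn| 7.5 tcp [0.559  0.0475 0.006 ]
```

```bash
python3 -m creep '[[60,0.2,1,-0.5,-1.05,1.29,1.89],[60,0.2,1,-0.5,-1.05,1.29,1.89],[60,0.16,1,-0.5,-1.05,1.29,1.89],[60,0,0,-1,0,0,0],[60,0,0,-1,0,0,0],[60,0,0,-1,0,0,0],[60,0,0,-1,0,0,0],[60,0,0,0,0,0,0]]'
python3 - <<'E'
from h import *
plan([.559,.0475,.006],101,0,depth=0)
p=capture('wrist')
for n,z in dict(rusk1=.016,sugar1=.022).items():
    for d in outline_of(p,n):
        if d['conf']>.25: print(n,round(d['conf'],2),[round(x) for x in d['bbox']],*rect(p,d['region'],z))
E
```

```text
time_s: 41.23
tcp_pos: [0.5559, 0.0451, 0.0778]
eef_rot: [-180.0, -0.4, -169.1]
contact_force: [-1.2, -0.7, -0.2]
gripper_width: 0.0601
gripper_force: 0.0
shift [ 0.12  0.1  -2.87] turn [ 0.13 -0.41  0.07] |turn| 0.4 tcp [0.559  0.0475 0.006 ]
rusk1 0.77 [271, 204, 302, 262] [559.   48.7] [42.7 17.5] 11.6
sugar1 0.61 [120, 200, 164, 234] [565.7 -50.4] [19.6 29.6] 10.9
```

```bash
python3 -m creep '[[60,0.12,0.12,-1,0,0,0],[60,0,0,-1,0,0,0],[60,0,0,-0.85,0,0,0],[60,0,0,0,0,0,0],[60,0,0,0,0,0,0]]'
python3 -m creep '[[5,0,0,0,0,0,0],[5,0,0,0,0,0,0],[5,0,0,0,0,0,0],[5,0,0,0,0,0,0],[5,0,0,0,0,0,0],[5,0,0,0,0,0,0]]' 20
python3 -m creep '[[5,0,0,1,0,0,0],[5,0,0,1,0,0,0],[5,0,0,1,0,0,0],[5,0,0,1,0,0,0],[5,0,0,1,0,0,0],[5,0,0,1,0,0,0]]'
python3 - <<'E'
from h import *
p=capture('top'); t=steel(p,[.511,-.187,.092],90); print(t, steel(p,[.4845,-.3842,.074],90))
plan([.511,-.187,.15],59.7,0,depth=0);plan([.511,-.187,.15],149.7,0,depth=0)
E
```

```text
time_s: 41.8
tcp_pos: [0.5627, 0.0497, 0.0125]
eef_rot: [-180.0, 0.1, -168.9]
contact_force: [0.5, 0.0, 0.4]
gripper_width: 0.0602
gripper_force: 0.0
time_s: 42.3
tcp_pos: [0.5623, 0.0499, 0.0119]
eef_rot: [180.0, 0.1, -168.9]
contact_force: [0.3, -0.4, -0.1]
gripper_width: 0.0257
gripper_force: 0.0
time_s: 42.8
tcp_pos: [0.5618, 0.0497, 0.1628]
eef_rot: [180.0, 0.0, -169.0]
contact_force: [1.2, 0.7, 0.1]
gripper_width: 0.0049
gripper_force: 0.0
(array([ 511. , -161.3]), array([1.7, 7. ]), 43.1) (array([ 484.3, -383.7]), array([55.6, 54.4]), 50.6)
shift [-2.14 -9.49 -0.73] turn [  0.08   0.46 -41.41] |turn| 41.4 tcp [ 0.511 -0.187  0.15 ]
shift [-2.14 -9.49 -0.73] turn [-0.27  0.38 48.59] |turn| 48.6 tcp [ 0.511 -0.187  0.15 ]
```

```bash
python3 -m creep '[[40,0,0,-1,0,0,0],[40,0,0,-1,0,0,0],[40,0,0,-1,0,0,0],[40,0,0,-0.5,0,0,0],[40,0,0,0,0,0,0],[40,0,0,0,0,0,0]]'
python3 - <<'E'
from h import *
p=capture('wrist')
for n,z in dict(rusk1=.016).items():
    for d in outline_of(p,n):
        if d['conf']>.25: print(n,round(d['conf'],2),[round(x) for x in d['bbox']],*rect(p,d['region'],z))
plan([.5595,.0487,.006],101.6,0,depth=0)
E
```

```text
time_s: 43.35
tcp_pos: [0.5618, 0.0496, 0.0735]
eef_rot: [-180.0, -0.1, -168.9]
contact_force: [0.1, 0.2, -0.3]
gripper_width: 0.0372
gripper_force: 0.0
rusk1 0.62 [267, 196, 294, 254] [559.6  48.7] [42.9 17. ] 11.5
shift [-0.13 -0.05 -2.76] turn [-0.02  0.12  0.53] |turn| 0.5 tcp [0.5595 0.0487 0.006 ]
```

```bash
python3 -m creep '[[40,-0.08,0,-1,0,0,0],[40,0,0,-1,0,0,0],[40,0,0,-0.8,0,0,0],[40,0,0,0,0,0,0],[5,0,0,0,0,0,0],[5,0,0,0,0,0,0],[5,0,0,0,0,0,0],[5,0,0,0,0,0,0]]' 20
python3 -m creep '[[5,0,0,0,0,0,0],[5,0,0,0,0,0,0],[5,0,0,0,0,0,0]]'
python3 -m creep '[[5,0,0,1,0,0,0],[5,0,0,1,0,0,0],[5,0,0,1,0,0,0],[5,0,0,1,0,0,0],[5,0,0,1,0,0,0],[5,0,0,1,0,0,0],[5,0,0,0,0,0,0]]'
python3 - <<'E'
from h import *
plan([.511,-.187,.15],59.7,0,depth=0);plan([.511,-.187,.15],149.7,0,depth=0); print(r.get_state()['joints'].round(1))
E
```

```text
time_s: 44.12
tcp_pos: [0.5611, 0.0502, 0.0055]
eef_rot: [180.0, 0.2, -168.9]
contact_force: [-0.7, -0.8, 0.6]
gripper_width: 0.0189
gripper_force: 0.1
time_s: 44.37
tcp_pos: [0.5611, 0.0502, 0.0055]
eef_rot: [180.0, 0.2, -168.9]
contact_force: [-1.5, 0.8, 8.0]
gripper_width: 0.018
gripper_force: 20.0
time_s: 44.95
tcp_pos: [0.5629, 0.0505, 0.1599]
eef_rot: [180.0, 0.5, -168.9]
contact_force: [0.9, -0.9, -0.0]
gripper_width: 0.0178
gripper_force: 20.0
shift [-2.08 -9.5  -0.4 ] turn [  0.06   0.55 -41.4 ] |turn| 41.4 tcp [ 0.511 -0.187  0.15 ]
shift [-2.08 -9.5  -0.4 ] turn [-0.35  0.44 48.6 ] |turn| 48.6 tcp [ 0.511 -0.187  0.15 ]
[ 2.50e+01  1.30e+01 -1.92e+01  1.00e-01 -5.72e+01 -1.04e+02]
```

```bash
python3 -m creep '[[5,-0.26,-1,0,0,0,6.95],[5,-0.26,-1,0,0,0,6.95],[5,-0.26,-1,0,0,0,6.95],[5,-0.26,-1,0,0,0,6.95],[5,-0.26,-1,0,0,0,6.95],[5,-0.26,-1,0,0,0,6.95],[5,-0.26,-1,0,0,0,6.95],[5,-0.26,-1,0,0,0,0]]'
python3 -m creep '[[5,0,-1,0,0,0,0],[5,0,-0.5,0,0,0,0],[5,0,0,0,0,0,0],[5,0,0,0,0,0,0]]'
python3 - <<'E'
from h import *
plan([.512,-.1855,.098],149.7,0,depth=0)
for n in('wrist','scene','top'):
    p=capture(n); save(p,n+'9.png')
    for d in outline_of(p,'tall')[:2]: print(n,round(d['conf'],2),[round(x) for x in d['bbox']], *rect(p,d['region'],.092))
    print(proj(p,[.511,-.187,.092]))
E
```

```text
time_s: 45.62
tcp_pos: [0.5076, -0.1513, 0.1544]
eef_rot: [-180.0, 0.1, -119.8]
contact_force: [0.3, 0.1, -0.6]
gripper_width: 0.0178
gripper_force: 20.0
time_s: 45.95
tcp_pos: [0.508, -0.1881, 0.154]
eef_rot: [-180.0, 0.1, -120.4]
contact_force: [-0.2, 0.6, -0.4]
gripper_width: 0.0175
gripper_force: 20.0
shift [ 0.16  0.1  -2.24] turn [-0.04  0.03  0.11] |turn| 0.1 tcp [ 0.512  -0.1855  0.098 ]
wrist 0.68 [240, 169, 317, 244] [ 503.5 -199.8] [50.3 54.1] 59.5
[276.57156067 228.0458009 ]
scene 0.6 [203, 206, 230, 238] [ 542.3 -193.4] [63.1 99.4] 79.9
[214.57908805 210.84407208]
top 0.69 [210, 152, 230, 168] [647.4 118.7] [48.6 49.5] 77.9
[345.6274402  212.97189025]
```

View pics/wrist9.png

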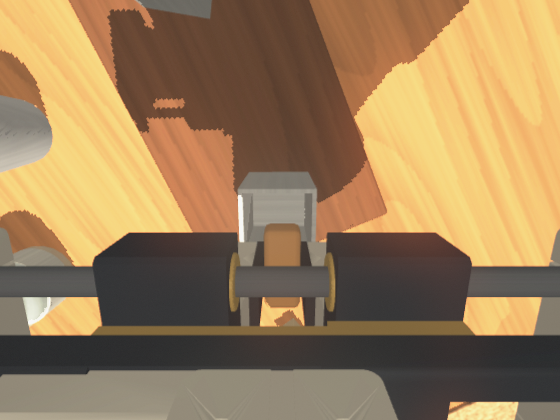

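Run:
```python
from h import *
p=capture('wrist'); print(p['origin'])
for u,v in((239,188),(316,188)): print(ray(p,u,v,.092))
a=ray(p,239,188,.092);b=ray(p,316,188,.092); d=(b-a)/np.linalg.norm(b-a); n=np.array([-d[1],d[0],0]); print(np.linalg.norm(b-a)); 
for s in(1,-1): print((a+b)/2+s*.027*n)
s=r.get_state(); print(s['tcp_pos'], proj(p,s['tcp_pos']))
g=p['frame'][205].astype(int).sum(1); print([ (i,int(g[i])) for i in range(232,324,2)])
```

```text
[ 0.47187373 -0.2455556   0.31083989]
[ 0.51881721 -0.22314351  0.092     ]
[ 0.47381741 -0.19690824  0.092     ]
0.052089077853517476
[ 0.48271844 -0.2333512   0.092     ]
[ 0.50991618 -0.18670055  0.092     ]
[ 0.50828228 -0.18698948  0.15402004] [278.44386897 260.87618185]
[(232, 434), (234, 430), (236, 435), (238, 732), (240, 738), (242, 571), (244, 409), (246, 400), (248, 399), (250, 354), (252, 388), (254, 457), (256, 456), (258, 455), (260, 456), (262, 454), (264, 454), (266, 453), (268, 453), (270, 453), (272, 451), (274, 453), (276, 453), (278, 451), (280, 450), (282, 449), (284, 451), (286, 452), (288, 451), (290, 453), (292, 454), (294, 452), (296, 452), (298, 452), (300, 452), (302, 453), (304, 355), (306, 327), (308, 324), (310, 327), (312, 438), (314, 453), (316, 414), (318, 395), (320, 401), (322, 409)]
```

```bash
python3 -m creep '[[5,0.11,0.06,-1,0,0,0],[5,0,0,-0.9,0,0,0],[5,0,0,-0.4,0,0,0],[5,0,0,0,0,0,0],[5,0,0,0,0,0,0]]'
python3 -m creep '[[40,0,0,0,0,0,0],[40,0,0,0,0,0,0],[40,0,0,0,0,0,0],[40,0,0,0,0,0,0],[40,0,0,0,0,0,0]]'
python3 -m creep '[[40,0,0,1,0,0,0],[40,0,0,1,0,0,0],[40,0,0,1,0,0,0],[40,0,0,1,0,0,0],[40,0,0,0,0,0,0]]'
python3 - <<'E'
from h import *
p=capture('wrist')
for d in outline_of(p,'rusk1'): print(round(d['conf'],2),[round(x) for x in d['bbox']], *rect(p,d['region'],.024), rect(p,d['region'],.016))
plan([.649,-.053,.12],154.5,0,depth=0)
E
```

```text
time_s: 46.72
tcp_pos: [0.5107, -0.1861, 0.0965]
eef_rot: [179.9, -0.0, -120.3]
contact_force: [-1.1, -1.0, 0.0]
gripper_width: 0.0178
gripper_force: 20.0
time_s: 47.13
tcp_pos: [0.5111, -0.1862, 0.097]
eef_rot: [-179.9, 0.1, -120.3]
contact_force: [-0.2, 0.3, -0.1]
gripper_width: 0.0389
gripper_force: 0.0
time_s: 47.55
tcp_pos: [0.5135, -0.1868, 0.202]
eef_rot: [-179.5, 0.2, -120.2]
contact_force: [1.5, 0.6, 0.9]
gripper_width: 0.0397
gripper_force: 0.0
0.92 [273, 176, 294, 209] [ 511.9 -185.2] [32.4 18. ] 57.4 (array([ 512.7, -183.8]), array([33.2, 18.4]), 57.4)
0.69 [232, 320, 246, 329] [635.1 -79.7] [13.  16.6] 68.2 (array([638.9, -75.8]), array([13.3, 17. ]), 68.2)
shift [ 5.5   5.33 -3.11] turn [-0.05  0.18  4.81] |turn| 4.8 tcp [ 0.649 -0.053  0.12 ]
```

```bash
python3 -m creep '[[40,0.9,0.9,0,0,0,0.8],[40,0.9,0.9,0,0,0,0.8],[40,0.9,0.9,0,0,0,0.8],[40,0.9,0.9,0,0,0,0.8],[40,0.9,0.9,-1,0,0,0.8],[40,0.9,0.8,-1,0,0,0.8],[40,0,0,-1,0,0,0],[40,0,0,-1,0,0,0]]'
python3 -m creep '[[40,0,0,-0.4,0,0,0],[40,0,0,0,0,0,0],[40,0,0,0,0,0,0]]'
python3 - <<'E'
from h import *
p=capture('wrist')
for d in outline_of(p,'rusk1'): print(round(d['conf'],2),[round(x) for x in d['bbox']], *rect(p,d['region'],.016))
plan([.649,-.053,.006],154.5,0,depth=0)
E
```

```text
time_s: 48.32
tcp_pos: [0.6459, -0.0523, 0.0933]
eef_rot: [179.9, -0.0, -115.4]
contact_force: [-0.2, -0.7, 0.1]
gripper_width: 0.0397
gripper_force: 0.0
time_s: 48.57
tcp_pos: [0.6455, -0.0541, 0.0862]
eef_rot: [179.9, -0.0, -115.5]
contact_force: [0.5, 0.5, 0.6]
gripper_width: 0.04
gripper_force: 0.0
0.75 [261, 194, 284, 249] [650.3 -56. ] [42.4 17.7] 63.5
shift [ 0.09  0.04 -3.28] turn [-0.04  0.15  0.01] |turn| 0.2 tcp [ 0.649 -0.053  0.006]
```

```bash
python3 -m creep '[[40,0.18,-0.08,-1,0,0,-1],[40,0,0,-1,0,0,0],[40,0,0,-0.8,0,0,0],[40,0,0,-0.35,0,0,0],[40,0,0,0,0,0,0],[40,0,0,0,0,0,0]]' 20
python3 -m creep '[[5,0,0,0,0,0,0],[5,0,0,0,0,0,0],[5,0,0,0,0,0,0],[5,0,0,0,0,0,0],[5,0,0,0,0,0,0],[5,0,0,0,0,0,0],[5,0,0,0,0,0,0]]'
python3 -m creep '[[5,0,0,1,0,0,0],[5,0,0,1,0,0,0],[5,0,0,1,0,0,0],[5,0,0,1,0,0,0],[5,0,0,1,0,0,0],[5,0,0,1,0,0,0],[5,0,0,0,0,0,0]]'
python3 - <<'E'
from h import *
plan([.511,-.1865,.15],149.7,0,depth=0)
E
```

```text
time_s: 49.17
tcp_pos: [0.6511, -0.0558, 0.009]
eef_rot: [-179.9, 0.1, -116.5]
contact_force: [0.5, 0.1, 0.7]
gripper_width: 0.0401
gripper_force: 0.0
time_s: 49.75
tcp_pos: [0.6508, -0.0556, 0.0086]
eef_rot: [-179.9, 0.1, -116.5]
contact_force: [-1.9, 1.2, 6.9]
gripper_width: 0.0176
gripper_force: 20.0
time_s: 50.33
tcp_pos: [0.6531, -0.0557, 0.1637]
eef_rot: [-179.6, 0.3, -116.5]
contact_force: [1.6, 0.2, 0.8]
gripper_width: 0.0175
gripper_force: 20.0
shift [-5.68 -5.23 -0.55] turn [-0.02  0.5  -3.85] |turn| 3.9 tcp [ 0.511  -0.1865  0.15  ]
```

```bash
python3 -m creep '[[5,-0.95,-0.87,0,0,0,-0.8],[5,-0.95,-0.87,0,0,0,-0.8],[5,-0.95,-0.87,0,0,0,-0.8],[5,-0.95,-0.87,0,0,0,-0.8],[5,-0.95,-0.87,0,0,0,-0.7],[5,-0.95,-0.87,0,0,0,0],[5,0,0,0,0,0,0],[5,0,0,0,0,0,0]]'
python3 - <<'E'
from h import *
plan([.5105,-.1865,.099],149.7,0,depth=0)
p=capture('wrist')
for d in outline_of(p,'rusk1'): print(round(d['conf'],2),[round(x) for x in d['bbox']], *rect(p,d['region'],.15))
E
```

```text
time_s: 51.0
tcp_pos: [0.5066, -0.1872, 0.158]
eef_rot: [-180.0, 0.1, -120.5]
contact_force: [-0.2, -1.0, 0.3]
gripper_width: 0.0173
gripper_force: 20.0
shift [ 0.15  0.03 -2.36] turn [-0.04  0.05  0.22] |turn| 0.2 tcp [ 0.5105 -0.1865  0.099 ]
0.75 [262, 192, 288, 222] [ 493.8 -211. ] [16.  10.8] 59.5
```

```bash
python3 -m creep '[[5,0.15,0.03,-1,0,0,0],[5,0,0,-0.9,0,0,0],[5,0,0,-0.45,0,0,0],[5,0,0,0,0,0,0],[5,0,0,0,0,0,0]]'
python3 -m creep '[[40,0,0,0,0,0,0],[40,0,0,0,0,0,0],[40,0,0,0,0,0,0],[40,0,0,0,0,0,0],[40,0,0,0,0,0,0]]'
python3 -m creep '[[40,0,0,1,0,0,0],[40,0,0,1,0,0,0],[40,0,0,1,0,0,0],[40,0,0,1,0,0,0],[40,0,0,0,0,0,0]]'
python3 - <<'E'
from h import *
p=capture('wrist'); save(p,'w5.png')
for d in outline_of(p,'rusk1'): print(round(d['conf'],2),[round(x) for x in d['bbox']], *rect(p,d['region'],.03))
plan([.57,-.053,.09],98.5,0,depth=0)
plan([.57,-.053,.09],188.5,0,depth=0)
E
```

```text
time_s: 51.52
tcp_pos: [0.512, -0.1849, 0.0985]
eef_rot: [179.9, -0.0, -120.3]
contact_force: [0.2, 0.4, -0.1]
gripper_width: 0.0177
gripper_force: 20.0
time_s: 51.93
tcp_pos: [0.5118, -0.1854, 0.0994]
eef_rot: [-180.0, 0.1, -120.4]
contact_force: [0.3, -0.2, -0.2]
gripper_width: 0.0391
gripper_force: 0.0
time_s: 52.35
tcp_pos: [0.5142, -0.1861, 0.2045]
eef_rot: [-179.5, 0.2, -120.4]
contact_force: [0.8, -0.2, 0.9]
gripper_width: 0.04
gripper_force: 0.0
0.86 [276, 182, 299, 201] [ 510.5 -184.8] [22.  19.6] 59.7
0.44 [275, 175, 294, 206] [ 504.3 -197.4] [ 6.1 17.3] 59.7
shift [ 2.32  5.3  -4.41] turn [ 4.000e-02  1.900e-01 -5.109e+01] |turn| 51.1 tcp [ 0.57  -0.053  0.09 ]
shift [ 2.32  5.3  -4.41] turn [-0.1   0.16 38.91] |turn| 38.9 tcp [ 0.57  -0.053  0.09 ]
```

```bash
python3 -m creep '[[45,0.4,0.9,0,0,0,6.5],[45,0.4,0.9,0,0,0,6.5],[45,0.4,0.9,0,0,0,6.5],[45,0.4,0.9,0,0,0,6.5],[45,0.4,0.9,-1,0,0,6.5],[45,0.4,0.8,-1,0,0,6.4],[45,0,0,-1,0,0,0],[45,0,0,-1,0,0,0]]'
python3 -m creep '[[45,0,0,-0.3,0,0,0],[45,0,0,0,0,0,0],[45,0,0,0,0,0,0]]'
python3 - <<'E'
from h import *
p=capture('wrist'); save(p,'w6.png')
for d in outline_of(p,'sugar1'): print(round(d['conf'],2),[round(x) for x in d['bbox']], *rect(p,d['region'],.022))
g=p['frame'].astype(int); c=proj(p,[.569,-.053,.022]).astype(int); print(c)
b=g[:,:,2]; m=(b>120)&(g[:,:,0]>200); k=np.zeros_like(m); k[c[1]-40:c[1]+40,c[0]-40:c[0]+40]=m[c[1]-40:c[1]+40,c[0]-40:c[0]+40]
print(rect(p,k,.022)); plan([.57,-.053,.008],188.5,0,depth=0)
E
```

```text
time_s: 53.12
tcp_pos: [0.5712, -0.0517, 0.0967]
eef_rot: [179.9, 0.0, -81.4]
contact_force: [-0.4, 0.6, 0.1]
gripper_width: 0.0451
gripper_force: 0.0
time_s: 53.37
tcp_pos: [0.5715, -0.0532, 0.0915]
eef_rot: [179.9, 0.0, -81.5]
contact_force: [-0.2, 1.0, 0.6]
gripper_width: 0.0452
gripper_force: 0.0
0.83 [264, 197, 294, 234] [573.7 -56.9] [21.5 26. ] 8.9
0.52 [409, 2, 470, 35] [ 494.2 -196.5] [36.3 19.4] 8.5
[282 220]
(array([569.8, -53. ]), array([58.5, 59.1]), 8.5)
shift [-0.1  0.  -3.4] turn [-0.05  0.12  0.01] |turn| 0.1 tcp [ 0.57  -0.053  0.008]
```

```bash
python3 -m creep '[[45,0.06,-0.06,-1,0,0,0],[45,0,0,-1,0,0,0],[45,0,0,-1,0,0,0],[45,0,0,-0.3,0,0,0],[45,0,0,0,0,0,0],[45,0,0,0,0,0,0]]' 20
python3 -m creep '[[5,0,0,0,0,0,0],[5,0,0,0,0,0,0],[5,0,0,0,0,0,0],[5,0,0,0,0,0,0],[5,0,0,0,0,0,0],[5,0,0,0,0,0,0],[5,0,0,0,0,0,0]]'
python3 -m creep '[[5,0,0,1,0,0,0],[5,0,0,1,0,0,0],[5,0,0,1,0,0,0],[5,0,0,1,0,0,0],[5,0,0,1,0,0,0],[5,0,0,1,0,0,0],[5,0,0,0,0,0,0]]'
python3 - <<'E'
from h import *
p=capture('top'); t=steel(p,[.4845,-.384,.074],90); print(t)
plan([.484,-.384,.15],140.7,0,depth=0)
E
```

```text
time_s: 53.97
tcp_pos: [0.5739, -0.0545, 0.0102]
eef_rot: [-179.9, 0.0, -81.5]
contact_force: [0.3, 0.5, 0.8]
gripper_width: 0.0448
gripper_force: 0.0
time_s: 54.55
tcp_pos: [0.5736, -0.0543, 0.0098]
eef_rot: [-179.9, 0.0, -81.5]
contact_force: [-1.9, 0.4, 5.9]
gripper_width: 0.022
gripper_force: 20.0
time_s: 55.13
tcp_pos: [0.5758, -0.0543, 0.1644]
eef_rot: [-179.5, -0.0, -81.4]
contact_force: [0.6, -0.5, -0.9]
gripper_width: 0.0215
gripper_force: 20.0
(array([ 485.4, -382.3]), array([59.7, 54.2]), 51.3)
shift [ -3.63 -13.19  -0.48] turn [  0.05   0.33 -47.82] |turn| 47.8 tcp [ 0.484 -0.384  0.15 ]
```

```bash
python3 -m creep '[[5,-0.28,-1,0,0,0,-6.83],[5,-0.28,-1,0,0,0,-6.83],[5,-0.28,-1,0,0,0,-6.83],[5,-0.28,-1,0,0,0,-6.83],[5,-0.28,-1,0,0,0,-6.83],[5,-0.28,-1,0,0,0,-6.83],[5,-0.28,-1,0,0,0,-6.83],[5,-0.28,-1,0,0,0,0]]'
python3 -m creep '[[5,-0.28,-1,0,0,0,0],[5,-0.28,-1,0,0,0,0],[5,-0.28,-1,0,0,0,0],[5,-0.28,-1,0,0,0,0],[5,-0.28,-1,0,0,0,0],[5,0,-0.2,0,0,0,0],[5,0,0,0,0,0,0],[5,0,0,0,0,0,0]]'
python3 - <<'E'
from h import *
plan([.4843,-.3838,.084],140.7,0,depth=0)
p=capture('wrist'); save(p,'w7.png')
for d in outline_of(p,'short')[:1]: print([round(x) for x in d['bbox']], *rect(p,d['region'],.074))
E
```

```text
time_s: 55.85
tcp_pos: [0.5159, -0.2553, 0.1579]
eef_rot: [179.9, 0.0, -129.8]
contact_force: [0.8, 0.7, 0.6]
gripper_width: 0.0219
gripper_force: 20.0
time_s: 56.52
tcp_pos: [0.4815, -0.3842, 0.1579]
eef_rot: [179.9, 0.0, -129.4]
contact_force: [0.5, 0.5, 0.7]
gripper_width: 0.0217
gripper_force: 20.0
shift [ 0.11  0.02 -2.96] turn [-0.08 -0.05  0.08] |turn| 0.1 tcp [ 0.4843 -0.3838  0.084 ]
[239, 170, 311, 241] [ 479.4 -392.4] [54.6 54.2] 51.7
```

```bash
python3 -m creep '[[5,0.11,0.02,-1,0,0,0],[5,0,0,-1,0,0,0],[5,0,0,-0.95,0,0,0],[5,0,0,0,0,0,0],[5,0,0,0,0,0,0]]'
python3 -m creep '[[45,0,0,0,0,0,0],[45,0,0,0,0,0,0],[45,0,0,0,0,0,0],[45,0,0,0,0,0,0],[45,0,0,0,0,0,0]]'
python3 -m creep '[[87,0,0,0.5,0,0,0],[87,0,0,0.5,0,0,0],[87,0,0,0.5,0,0,0],[87,0,0,0.5,0,0,0],[87,0,0,0,0,0,0],[87,0,0,0,0,0,0],[87,0,0,0,0,0,0],[87,0,0,0,0,0,0]]'
python3 - <<'E'
from h import *
p=capture('wrist'); save(p,'w8.png')
for n in ('sugar1','short'):
  for d in outline_of(p,n)[:2]: print(n,round(d['conf'],2),[round(x) for x in d['bbox']], *rect(p,d['region'],.037 if n[1]=='u' else .074))
plan([.4843,-.3838,.037],140.7,0,depth=0)
E
```

```text
time_s: 57.03
tcp_pos: [0.4845, -0.3828, 0.0845]
eef_rot: [179.9, -0.0, -129.2]
contact_force: [-0.0, -0.1, 0.3]
gripper_width: 0.022
gripper_force: 20.0
time_s: 57.45
tcp_pos: [0.4852, -0.3841, 0.0861]
eef_rot: [-179.9, 0.1, -129.3]
contact_force: [0.8, -0.6, -1.1]
gripper_width: 0.0438
gripper_force: 0.0
time_s: 58.12
tcp_pos: [0.4843, -0.3837, 0.1344]
eef_rot: [179.9, 0.0, -129.3]
contact_force: [0.4, -0.2, -0.0]
gripper_width: 0.0862
gripper_force: 0.0
sugar1 0.86 [264, 192, 294, 225] [ 484.2 -386.8] [25.6 21.7] 50.7
short 0.87 [239, 172, 318, 262] [ 481.6 -389.5] [62.1 53.7] 50.7
shift [-0.01 -0.   -3.9 ] turn [-0.06 -0.04  0.02] |turn| 0.1 tcp [ 0.4843 -0.3838  0.037 ]
```

```bash
python3 -m creep '[[87,0,0,-1,0,0,0],[87,0,0,-1,0,0,0],[87,0,0,-1,0,0,0],[87,0,0,-0.7,0,0,0],[87,0,0,0,0,0,0],[87,0,0,0,0,0,0]]' 10
python3 -m creep '[[45,0,0,0,0,0,0],[45,0,0,0,0,0,0],[45,0,0,0,0,0,0],[45,0,0,0,0,0,0],[45,0,0,0,0,0,0],[45,0,0,0,0,0,0],[45,0,0,0,0,0,0],[45,0,0,0,0,0,0]]'
python3 -m creep '[[87,0,0,0,0,0,0],[87,0,0,0,0,0,0],[87,0,0,0,0,0,0],[87,0,0,0,0,0,0],[87,0,0,0,0,0,0],[87,0,0,1,0,0,0],[87,0,0,1,0,0,0],[87,0,0,1,0,0,0]]'
python3 -m creep '[[87,0,0,0.5,0,0,-6.92],[87,0,0,0,0,0,-6.92],[87,0,0,0,0,0,-6.92],[87,0,0,0,0,0,-6.92],[87,0,0,0,0,0,-6.92],[87,0,0,0,0,0,-6.92],[87,0,0,0,0,0,-6.92]]'
python3 -m creep '[[87,0,0,0,0,0,-6.92],[87,0,0,0,0,0,-6.92],[87,0,0,0,0,0,-6.92],[87,0,0,0,0,0,-6.92],[87,0,0,0,0,0,-6.92],[87,0,0,0,0,0,-6.92],[87,0,0,0,0,0,0],[87,0,0,0,0,0,0]]'
python3 -c "
from h import *
plan([.4843,-.3838,.042],50.7,0,depth=0);print(r.get_state()['joints'].round(1))"
```

```text
time_s: 58.77
tcp_pos: [0.4842, -0.3837, 0.0418]
eef_rot: [179.9, -0.0, -129.3]
contact_force: [0.0, 0.4, 0.4]
gripper_width: 0.0873
gripper_force: 0.0
time_s: 59.43
tcp_pos: [0.4854, -0.3842, 0.0434]
eef_rot: [-179.9, 0.0, -129.3]
contact_force: [0.1, 1.4, 5.4]
gripper_width: 0.0535
gripper_force: 10.0
time_s: 60.1
tcp_pos: [0.4843, -0.3838, 0.118]
eef_rot: [179.9, 0.0, -129.3]
contact_force: [0.3, -0.7, 0.7]
gripper_width: 0.0869
gripper_force: 0.0
time_s: 60.68
tcp_pos: [0.4847, -0.3838, 0.13]
eef_rot: [180.0, 0.0, -178.1]
contact_force: [0.5, -0.3, 0.2]
gripper_width: 0.0872
gripper_force: 0.0
time_s: 61.35
tcp_pos: [0.4847, -0.3839, 0.1301]
eef_rot: [-180.0, 0.0, 140.9]
contact_force: [0.6, 0.3, 0.1]
gripper_width: 0.087
gripper_force: 0.0
shift [-0.02  0.   -3.52] turn [ 0.02  0.01 -0.24] |turn| 0.2 tcp [ 0.4843 -0.3838  0.042 ]
[ -20.3   19.6  -14.1    0.   -56.3 -108.8]
```

```bash
python3 -m creep '[[87,0,0,-1,0,0,0],[87,0,0,-1,0,0,0],[87,0,0,-1,0,0,0],[87,0,0,-0.5,0,0,0],[87,0,0,0,0,0,0],[87,0,0,0,0,0,0]]' 10
python3 -m creep '[[45,0,0,0,0,0,0],[45,0,0,0,0,0,0],[45,0,0,0,0,0,0],[45,0,0,0,0,0,0],[45,0,0,0,0,0,0],[45,0,0,0,0,0,0],[45,0,0,0,0,0,0],[45,0,0,0,0,0,0]]'
python3 -m creep '[[87,0,0,0,0,0,0],[87,0,0,0,0,0,0],[87,0,0,0,0,0,0],[87,0,0,0,0,0,0],[87,0,0,0,0,0,0],[87,0,0,1,0,0,0],[87,0,0,1,0,0,0],[87,0,0,1,0,0,0]]'
python3 -m creep '[[87,0,0,1,0,0,0],[87,0,0,0.5,0,0,0],[87,0,1,0,0,0,4.4],[87,0.1,1,0,0,0,4.4],[87,0.3,1,0,0,0,0],[87,0.3,1,0,0,0,0],[87,0.3,1,0,0,0,0],[87,0,1,0,0,0,0]]'
python3 -m creep '[[87,0,1,0,0,0,0],[87,0,0.9,0,0,0,0],[87,0,0,0,0,0,0],[87,0,0,0,0,0,0]]'
python3 -c "
from h import *
plan([.5105,-.1865,.058],59.7,0,depth=0);print(r.get_state()['joints'].round(1))"
```

```text
time_s: 61.85
tcp_pos: [0.4845, -0.3839, 0.0423]
eef_rot: [-180.0, -0.0, 140.9]
contact_force: [0.7, 0.1, -0.2]
gripper_width: 0.0868
gripper_force: 0.0
time_s: 62.52
tcp_pos: [0.485, -0.384, 0.0432]
eef_rot: [180.0, 0.1, 140.7]
contact_force: [-1.6, 0.6, 3.3]
gripper_width: 0.0537
gripper_force: 10.0
time_s: 63.18
tcp_pos: [0.4844, -0.3838, 0.1181]
eef_rot: [-180.0, -0.0, 140.7]
contact_force: [-0.1, -0.1, -0.3]
gripper_width: 0.0865
gripper_force: 0.0
time_s: 63.85
tcp_pos: [0.5109, -0.2328, 0.1552]
eef_rot: [180.0, 0.1, 149.5]
contact_force: [0.6, 0.6, 0.7]
gripper_width: 0.0874
gripper_force: 0.0
time_s: 64.18
tcp_pos: [0.51, -0.1854, 0.1554]
eef_rot: [180.0, 0.1, 149.7]
contact_force: [0.3, 0.2, 0.7]
gripper_width: 0.0868
gripper_force: 0.0
shift [ 0.02 -0.04 -3.9 ] turn [0.02 0.06 0.05] |turn| 0.1 tcp [ 0.5105 -0.1865  0.058 ]
[   0.7   11.5  -21.9    0.   -56.6 -121.1]
```

```bash
python3 -m creep '[[87,0.02,-0.04,-1,0,0,0],[87,0,0,-1,0,0,0],[87,0,0,-1,0,0,0],[87,0,0,-0.9,0,0,0],[87,0,0,0,0,0,0],[87,0,0,0,0,0,0]]' 10
python3 -m creep '[[45,0,0,0,0,0,0],[45,0,0,0,0,0,0],[45,0,0,0,0,0,0],[45,0,0,0,0,0,0],[45,0,0,0,0,0,0],[45,0,0,0,0,0,0],[45,0,0,0,0,0,0],[45,0,0,0,0,0,0]]'
python3 -m creep '[[87,0,0,0,0,0,0],[87,0,0,0,0,0,0],[87,0,0,0,0,0,0],[87,0,0,0,0,0,0],[87,0,0,0,0,0,0],[87,0,0,1,0,0,0],[87,0,0,1,0,0,0],[87,0,0,1,0,0,0]]'
python3 -m creep '[[87,0,0,0.5,0,0,6.92],[87,0,0,0,0,0,6.92],[87,0,0,0,0,0,6.92],[87,0,0,0,0,0,6.92],[87,0,0,0,0,0,6.92],[87,0,0,0,0,0,6.92],[87,0,0,0,0,0,6.92]]'
python3 -m creep '[[87,0,0,0,0,0,6.92],[87,0,0,0,0,0,6.92],[87,0,0,0,0,0,6.92],[87,0,0,0,0,0,6.92],[87,0,0,0,0,0,6.92],[87,0,0,0,0,0,6.92],[87,0,0,0,0,0,0],[87,0,0,0,0,0,0]]'
python3 -m creep '[[87,0,0,-1,0,0,0],[87,0,0,-1,0,0,0],[87,0,0,-1,0,0,0],[87,0,0,-0.4,0,0,0],[87,0,0,0,0,0,0],[87,0,0,0,0,0,0]]' 10
python3 -m creep '[[45,0,0,0,0,0,0],[45,0,0,0,0,0,0],[45,0,0,0,0,0,0],[45,0,0,0,0,0,0],[45,0,0,0,0,0,0],[45,0,0,0,0,0,0],[45,0,0,0,0,0,0],[45,0,0,0,0,0,0]]'
python3 -m creep '[[87,0,0,0,0,0,0],[87,0,0,0,0,0,0],[87,0,0,0,0,0,0],[87,0,0,0,0,0,0],[87,0,0,0,0,0,0],[87,0,0,1,0,0,0],[87,0,0,1,0,0,0],[87,0,0,1,0,0,0]]'
python3 -m creep '[[60,0,0,1,0,0,0],[60,0,0,1,0,0,0],[60,0,0,0,0,0,0]]'
python3 - <<'E'
from h import *
p=capture('wrist'); save(p,'w10.png')
for d in outline_of(p,'rusk1'): print(round(d['conf'],2),[round(x) for x in d['bbox']], *rect(p,d['region'],.04))
plan([.646,-.143,.1],107,0,depth=0); plan([.646,-.143,.1],197,0,depth=0)
E
```

```text
time_s: 64.68
tcp_pos: [0.5095, -0.1882, 0.057]
eef_rot: [-179.9, -0.1, 149.5]
contact_force: [0.2, 0.1, 0.0]
gripper_width: 0.087
gripper_force: 0.0
time_s: 65.35
tcp_pos: [0.5107, -0.1874, 0.0583]
eef_rot: [180.0, 0.1, 149.5]
contact_force: [-1.0, 1.6, 5.9]
gripper_width: 0.0542
gripper_force: 10.0
time_s: 66.02
tcp_pos: [0.5098, -0.1875, 0.1331]
eef_rot: [-180.0, -0.0, 149.5]
contact_force: [0.8, -0.7, -0.7]
gripper_width: 0.0867
gripper_force: 0.0
time_s: 66.6
tcp_pos: [0.5102, -0.1874, 0.1451]
eef_rot: [180.0, 0.0, -161.7]
contact_force: [-0.6, 0.4, -0.3]
gripper_width: 0.087
gripper_force: 0.0
time_s: 67.27
tcp_pos: [0.5102, -0.1874, 0.1451]
eef_rot: [180.0, 0.0, -120.7]
contact_force: [-0.7, -1.0, -0.5]
gripper_width: 0.087
gripper_force: 0.0
time_s: 67.77
tcp_pos: [0.5105, -0.1876, 0.0604]
eef_rot: [180.0, -0.0, -120.6]
contact_force: [-0.1, 0.7, 1.2]
gripper_width: 0.0868
gripper_force: 0.0
time_s: 68.43
tcp_pos: [0.5107, -0.1875, 0.0607]
eef_rot: [-180.0, 0.1, -120.5]
contact_force: [-0.3, -0.6, 5.5]
gripper_width: 0.0537
gripper_force: 10.0
time_s: 69.1
tcp_pos: [0.5098, -0.1874, 0.1357]
eef_rot: [179.9, -0.0, -120.5]
contact_force: [0.3, 0.2, 0.2]
gripper_width: 0.0871
gripper_force: 0.0
time_s: 69.35
tcp_pos: [0.5129, -0.188, 0.1905]
eef_rot: [-179.6, 0.2, -120.5]
contact_force: [1.1, -0.4, 0.9]
gripper_width: 0.0722
gripper_force: 0.0
0.91 [277, 187, 297, 211] [ 509.3 -184.6] [24.5 18.3] 59.7
shift [ 5.41  1.78 -3.45] turn [ 2.000e-02  1.700e-01 -4.248e+01] |turn| 42.5 tcp [ 0.646 -0.143  0.1  ]
shift [ 5.41  1.78 -3.45] turn [-0.11  0.13 47.52] |turn| 47.5 tcp [ 0.646 -0.143  0.1  ]
```

```bash
python3 -m creep '[[60,0.7,0.22,0,0,0,6.79],[60,0.7,0.22,0,0,0,6.79],[60,0.7,0.22,0,0,0,6.79],[60,0.7,0.22,0,0,0,6.79],[60,0.7,0.22,0,0,0,6.79],[60,0.7,0.22,-0.5,0,0,6.79],[60,0.7,0.22,-1,0,0,6.79],[60,0.5,0.22,-1,0,0,0]]'
python3 -m creep '[[60,0,0,-0.9,0,0,0],[60,0,0,0,0,0,0],[60,0,0,0,0,0,0]]'
cat >> h.py <<'E'
def knob(p,xy,z=.028,h=45):
    u,v=[int(a) for a in proj(p,[*xy,z])]; g=p['frame'].astype(int).max(2)<60; m=np.zeros((420,560),np.uint8)
    m[v-h:v+h,u-h:u+h]=g[v-h:v+h,u-h:u+h]; n,l,st,c=cv2.connectedComponentsWithStats(m); i=l[v,u] or 1+np.argmax(st[1:,4]); return rect(p,(l==i),z)
E
python3 - <<'E'
from h import *
p=capture('wrist'); save(p,'w11.png')
for d in outline_of(p,'lid2')[:2]: print(round(d['conf'],2),[round(x) for x in d['bbox']], *rect(p,d['region'],.014)); 
print(knob(p,(.645,-.143)), proj(p,(.645,-.143,.028)))
plan([.646,-.143,.018],197,0,depth=0)
E
```

```text
time_s: 70.12
tcp_pos: [0.6465, -0.143, 0.121]
eef_rot: [-180.0, 0.0, -72.5]
contact_force: [0.7, 0.1, -0.1]
gripper_width: 0.0599
gripper_force: 0.0
time_s: 70.37
tcp_pos: [0.6437, -0.1435, 0.0978]
eef_rot: [179.7, 0.1, -73.0]
contact_force: [0.6, -0.6, 0.4]
gripper_width: 0.06
gripper_force: 0.0Traceback (most recent call last):
  File "<stdin>", line 4, in <module>
  File "h.py", line 39, in knob
    m[v-h:v+h,u-h:u+h]=g[v-h:v+h,u-h:u+h]; n,l,st,c=cv2.connectedComponentsWithStats(m); i=l[v,u] or 1+np.argmax(st[1:,4]); return rect(p,(l==i),z)
                                                                                                       ~~~~~~~~~^^^^^^^^^^
    return _wrapfunc(a, 'argmax', axis=axis, out=out, **kwds)
    return bound(*args, **kwds)
ValueError: attempt to get argmax of an empty sequence
```

Run:
```python
from h import *
p=cv2.imread('pics/w11.png')[:,:,::-1]; 
q=capture('wrist'); c=proj(q,(.645,-.143,.014)); print(c, proj(q,r.get_state()['tcp_pos']))
u,v=c.astype(int); print(q['frame'][v-30:v+31:10,u-50:u+51:10].max(2))
for n in('lid1','lid2'):
  for d in search_frame(q,n): print(n,round(d['conf'],2),[round(x) for x in d['bbox']])
for n in('scene','top'):
  t=capture(n)
  for d in outline_of(t,'lid2'): print(n,round(d['conf'],2),[round(x) for x in d['bbox']],*rect(t,d['region'],.014))
```

```text
[280.11858535 214.34292539] [277.8148793  258.75110316]
[[247 247 247 247 247 247 247 191 193 172 170]
 [247 247 247 247 207 205 206 190 192 170 159]
 [247 247 247 247 151 143 133 193 193 172 164]
 [247 247 247 247 153 146 117 191 190 165 164]
 [247 247 247 247 156 149 118 200 190 164 120]
 [247 247 247 247 247 247 204 200 188 172 174]
 [247 247 247 247 247 247 184 183 172 169 184]]
lid1 0.61 [244, 177, 314, 243]
lid2 0.61 [244, 177, 314, 243]
scene 0.93 [238, 256, 271, 281] [ 650.7 -147. ] [54.9 54.1] 16.7
scene 0.81 [344, 224, 368, 243] [668.1 125.1] [56.8 57.6] 75.6
top 0.8 [174, 286, 192, 315] [295.3 227.7] [54.  53.8] 38.3
```

Run:
```python
from h import *
q=capture('wrist'); print(ray(q,279,210,.014))
g=q['frame'].astype(int); m=((g.max(2)-g.min(2))<45)&(g.max(2)<225); u,v=280,214; k=np.zeros_like(m); k[v-25:v+25,u-28:u+28]=m[v-25:v+25,u-28:u+28]
n,l,st,c=cv2.connectedComponentsWithStats(k.astype(np.uint8)); i=1+np.argmax(st[1:,4]); print(st[i],rect(q,l==i,.028), rect(q,l==i,.021))
plan([.646,-.143,.018],197,0,depth=0)
```

```text
[ 0.64686036 -0.14577404  0.014     ]Traceback (most recent call last):
  File "<stdin>", line 4, in <module>
    return _wrapfunc(a, 'argmax', axis=axis, out=out, **kwds)
    return bound(*args, **kwds)
ValueError: attempt to get argmax of an empty sequence
```

```bash
python3 -m creep '[[60,0.08,-0.04,-1,0,0,0],[60,0,0,-1,0,0,0],[60,0,0,-0.9,0,0,0],[60,0,0,-0.25,0,0,0],[60,0,0,0,0,0,0],[60,0,0,0,0,0,0]]' 8
python3 -m creep '[[15,0,0,0,0,0,0],[15,0,0,0,0,0,0],[15,0,0,0,0,0,0],[15,0,0,0,0,0,0],[15,0,0,0,0,0,0],[15,0,0,0,0,0,0],[15,0,0,0,0,0,0],[15,0,0,0,0,0,0]]'
python3 -m creep '[[45,0,0,0,0,0,0],[45,0,0,0,0,0,0],[45,0,0,0,0,0,0],[45,0,0,0,0,0,0],[45,0,0,1,0,0,0],[45,0,0,0,0,0,0]]'
```

```text
time_s: 71.37
tcp_pos: [0.6478, -0.1446, 0.0221]
eef_rot: [-180.0, 0.0, -73.0]
contact_force: [0.4, -0.3, 1.1]
gripper_width: 0.0598
gripper_force: 0.0
time_s: 72.03
tcp_pos: [0.6474, -0.1444, 0.0217]
eef_rot: [-180.0, 0.0, -73.0]
contact_force: [-1.5, 0.7, 2.8]
gripper_width: 0.0238
gripper_force: 8.0
time_s: 72.53
tcp_pos: [0.6494, -0.1447, 0.0498]
eef_rot: [-179.8, -0.1, -72.9]
contact_force: [1.8, 1.1, 1.7]
gripper_width: 0.0448
gripper_force: 0.0
```

```bash
python3 -m creep '[[45,0,0,0,0,0,-6.92],[45,0,0,0,0,0,-6.92],[45,0,0,0,0,0,-6.92],[45,0,0,0,0,0,-6.92],[45,0,0,0,0,0,-6.92],[45,0,0,0,0,0,-6.92],[45,0,0,0,0,0,-6.92]]' 25
python3 -m creep '[[45,0,0,0,0,0,-6.92],[45,0,0,0,0,0,-6.92],[45,0,0,0,0,0,-6.92],[45,0,0,0,0,0,-6.92],[45,0,0,0,0,0,-6.92],[45,0,0,0,0,0,-6.92],[45,0,0,0,0,0,0],[45,0,0,0,0,0,0]]'
python3 -c "
from h import *
plan([.6472,-.1444,.018],107,0,depth=0);print(r.get_state()['joints'].round(1))"
```

```text
time_s: 73.12
tcp_pos: [0.6475, -0.1445, 0.0465]
eef_rot: [-180.0, 0.0, -121.8]
contact_force: [-0.4, 0.0, 0.3]
gripper_width: 0.0446
gripper_force: 0.0
time_s: 73.78
tcp_pos: [0.6474, -0.1445, 0.0465]
eef_rot: [-180.0, 0.1, -162.7]
contact_force: [-1.3, -0.2, -0.5]
gripper_width: 0.0449
gripper_force: 0.0
shift [-0.01  0.   -1.14] turn [-0.01  0.05 -0.28] |turn| 0.3 tcp [ 0.6472 -0.1444  0.018 ]
[  4.2  28.3 -12.7  -0.  -48.9 -76.9]
```

```bash
python3 -m creep '[[45,0,0,-0.7,0,0,0],[45,0,0,-0.4,0,0,0],[45,0,0,0,0,0,0],[15,0,0,0,0,0,0],[15,0,0,0,0,0,0],[15,0,0,0,0,0,0],[15,0,0,0,0,0,0],[15,0,0,0,0,0,0]]' 30
python3 -m creep '[[15,0,0,0,0,0,0],[15,0,0,0,0,0,0],[15,0,0,0,0,0,0],[15,0,0,1,0,0,0],[15,0,0,1,0,0,0],[15,0,0,1,0,0,0],[15,0,0,1,0,0,0],[15,0,0,1,0,0,0]]'
python3 -m creep '[[15,0,0,1,0,0,0],[15,-0.75,-0.25,0,0,0,6.03],[15,-0.75,-0.25,0,0,0,6.03],[15,-0.75,-0.25,0,0,0,6.03],[15,-0.75,-0.25,0,0,0,6.03],[15,-0.75,-0.25,0,0,0,6.03],[15,-0.75,-0.25,0,0,0,6.03],[15,-0.75,-0.25,0,0,0,6.03]]'
python3 -m creep '[[15,0,0,0,0,0,0],[15,0,0,0,0,0,0]]'
python3 -c "
from h import *
plan([.5104,-.1875,.112],59.5,0,depth=0);plan([.5104,-.1875,.112],149.5,0,depth=0)"
```

```text
time_s: 74.45
tcp_pos: [0.6478, -0.1444, 0.0196]
eef_rot: [-180.0, 0.1, -162.9]
contact_force: [0.7, 0.2, 1.4]
gripper_width: 0.0236
gripper_force: 30.0
time_s: 75.12
tcp_pos: [0.6467, -0.1444, 0.1446]
eef_rot: [180.0, -0.0, -162.9]
contact_force: [0.4, 0.7, -0.5]
gripper_width: 0.0238
gripper_force: 30.0
time_s: 75.78
tcp_pos: [0.5146, -0.1883, 0.1685]
eef_rot: [179.9, 0.0, -120.4]
contact_force: [-0.7, -0.6, -0.6]
gripper_width: 0.0233
gripper_force: 30.0
time_s: 75.95
tcp_pos: [0.5152, -0.1884, 0.1691]
eef_rot: [-180.0, 0.1, -120.8]
contact_force: [1.2, 0.0, 0.2]
gripper_width: 0.0231
gripper_force: 30.0
shift [-0.19  0.04 -2.28] turn [-1.000e-02  6.000e-02 -8.967e+01] |turn| 89.7 tcp [ 0.5104 -0.1875  0.112 ]
shift [-0.19  0.04 -2.28] turn [-0.05  0.03  0.33] |turn| 0.3 tcp [ 0.5104 -0.1875  0.112 ]
```

```bash
python3 -m creep '[[15,-0.19,0.04,-1,0,0,0.3],[15,0,0,-0.8,0,0,0],[15,0,0,0,0,0,0],[15,0,0,0,0,0,0]]'
python3 -c "
from h import *
plan([.5104,-.1875,.104],149.5,0,depth=0)"
```

```text
time_s: 76.28
tcp_pos: [0.5112, -0.1871, 0.1232]
eef_rot: [179.9, -0.1, -120.5]
contact_force: [-0.3, -0.6, 0.3]
gripper_width: 0.0238
gripper_force: 30.0
shift [-0.03 -0.02 -0.77] turn [-0.02 -0.13 -0.03] |turn| 0.1 tcp [ 0.5104 -0.1875  0.104 ]
```

```bash
python3 -m creep '[[15,-0.03,-0.02,-0.2,0,0,0],[15,0,0,-0.2,0,0,0],[15,0,0,-0.15,0,0,0],[15,0,0,0,0,0,0]]'
python3 -m creep '[[15,0,0,-0.1,0,0,0],[15,0,0,-0.1,0,0,0],[15,0,0,0,0,0,0]]'
```

```text
time_s: 76.62
tcp_pos: [0.5104, -0.1876, 0.1097]
eef_rot: [180.0, 0.0, -120.5]
contact_force: [-0.1, 0.7, -1.4]
gripper_width: 0.0236
gripper_force: 30.0
time_s: 76.87
tcp_pos: [0.5104, -0.1876, 0.1049]
eef_rot: [180.0, 0.0, -120.4]
contact_force: [-0.4, 0.3, -0.8]
gripper_width: 0.0233
gripper_force: 30.0
```

```bash
python3 -m creep '[[15,0,0,-0.06,0,0,0],[15,0,0,0,0,0,0],[15,0,0,0,0,0,0]]'
python3 -m creep '[[45,0,0,0,0,0,0],[45,0,0,0,0,0,0],[45,0,0,0,0,0,0],[45,0,0,0,0,0,0],[45,0,0,1,0,0,0],[45,0,0,1,0,0,0],[45,0,0,1,0,0,0],[45,0,0,0,0,0,0]]'
python3 - <<'E'
from h import *
p=capture('wrist'); save(p,'w12.png')
for d in outline_of(p,'lid2')[:2]: print(round(d['conf'],2),[round(x) for x in d['bbox']], *rect(p,d['region'],.098)) 
plan([.663,.1285,.1],167.5,0,depth=0); plan([.663,.1285,.1],77.5,0,depth=0)
E
```

```text
time_s: 77.12
tcp_pos: [0.5106, -0.1877, 0.1038]
eef_rot: [-180.0, 0.0, -120.4]
contact_force: [1.4, 0.9, -1.2]
gripper_width: 0.0236
gripper_force: 30.0
time_s: 77.78
tcp_pos: [0.5134, -0.1883, 0.1839]
eef_rot: [-179.6, 0.2, -120.4]
contact_force: [0.8, -0.3, 0.6]
gripper_width: 0.0451
gripper_force: 0.0
0.89 [250, 177, 322, 247] [ 508. -189.] [53.9 54.2] 59.7
shift [ 6.07 12.65 -3.19] turn [-0.07  0.17 17.94] |turn| 17.9 tcp [0.663  0.1285 0.1   ]
shift [ 6.07 12.65 -3.19] turn [  0.08   0.18 -72.06] |turn| 72.1 tcp [0.663  0.1285 0.1   ]
```

```bash
python3 -m creep '[[60,0.46,1,0,0,0,-6.55],[60,0.46,1,0,0,0,-6.55],[60,0.46,1,0,0,0,-6.55],[60,0.46,1,0,0,0,-6.55],[60,0.46,1,0,0,0,-6.55],[60,0.46,1,0,0,0,-6.55],[60,0.46,1,0,0,0,-6.55],[60,0.46,1,0,0,0,-6.55]]' 8
python3 -m creep '[[60,0.46,1,0,0,0,-6.55],[60,0.46,1,0,0,0,-6.55],[60,0.46,1,0,0,0,-6.55],[60,0.46,1,-1,0,0,0],[60,0.46,0.65,-1,0,0,0],[60,0,0,-1,0,0,0],[60,0,0,0,0,0,0],[60,0,0,0,0,0,0]]'
python3 - <<'E'
from h import *
p=capture('wrist'); save(p,'w13.png')
for d in search_frame(p,'lid1')[:2]: b=d['bbox']; print(round(d['conf'],2),[round(x) for x in b],ray(p,(b[0]+b[2])/2,(b[1]+b[3])/2,.014))
for d in outline_of(p,'lid1')[:2]: print(round(d['conf'],2),[round(x) for x in d['bbox']], *rect(p,d['region'],.014)) 
plan([.663,.128,.021],77.5,0,depth=0); print(r.get_state()['joints'].round(1))
E
```

```text
time_s: 78.55
tcp_pos: [0.6023, 0.0135, 0.1773]
eef_rot: [-180.0, -0.1, -173.2]
contact_force: [1.2, -0.2, -0.1]
gripper_width: 0.0596
gripper_force: 0.0
time_s: 79.22
tcp_pos: [0.6585, 0.1279, 0.1013]
eef_rot: [-179.8, -0.2, 167.5]
contact_force: [0.0, -0.1, 0.9]
gripper_width: 0.0596
gripper_force: 0.0
0.93 [249, 187, 318, 252] [0.66118092 0.12824773 0.014     ]
0.87 [249, 184, 317, 252] [661.3 127.4] [53.2 54.6] 77.1
shift [ 0.09 -0.01 -3.38] turn [-0.02  0.15 -0.  ] |turn| 0.2 tcp [0.663 0.128 0.021]
[ 2.760e+01  2.550e+01 -8.400e+00  1.000e-01 -5.600e+01 -1.301e+02]
```

```bash
python3 -m creep '[[60,0.1,0,-1,0,0,0],[60,0,0,-1,0,0,0],[60,0,0,-0.9,0,0,0],[60,0,0,-0.35,0,0,0],[60,0,0,0,0,0,0],[60,0,0,0,0,0,0]]' 8
python3 -m creep '[[15,0,0,0,0,0,0],[15,0,0,0,0,0,0],[15,0,0,0,0,0,0],[15,0,0,0,0,0,0],[15,0,0,0,0,0,0],[15,0,0,0,0,0,0],[15,0,0,0,0,0,0],[15,0,0,0,0,0,0]]'
python3 -m creep '[[45,0,0,0,0,0,0],[45,0,0,0,0,0,0],[45,0,0,0,0,0,0],[45,0,0,0,0,0,0],[45,0,0,1,0,0,0],[45,0,0,0,0,0,0]]'
python3 -m creep '[[45,0,0,0,0,0,6.92],[45,0,0,0,0,0,6.92],[45,0,0,0,0,0,6.92],[45,0,0,0,0,0,6.92],[45,0,0,0,0,0,6.92],[45,0,0,0,0,0,6.92],[45,0,0,0,0,0,6.92]]' 25
python3 -m creep '[[45,0,0,0,0,0,6.92],[45,0,0,0,0,0,6.92],[45,0,0,0,0,0,6.92],[45,0,0,0,0,0,6.92],[45,0,0,0,0,0,6.92],[45,0,0,0,0,0,6.92],[45,0,0,0,0,0,0],[45,0,0,0,0,0,0]]'
python3 -c "
from h import *
plan([.6625,.1279,.0195],167.5,0,depth=0)"
```

```text
time_s: 79.87
tcp_pos: [0.6634, 0.1285, 0.0239]
eef_rot: [180.0, 0.1, 167.5]
contact_force: [-0.0, 0.0, -0.2]
gripper_width: 0.0601
gripper_force: 0.0
time_s: 80.53
tcp_pos: [0.6626, 0.1286, 0.0227]
eef_rot: [-180.0, 0.0, 167.5]
contact_force: [-0.6, 0.2, 3.1]
gripper_width: 0.0237
gripper_force: 8.0
time_s: 81.03
tcp_pos: [0.6646, 0.1291, 0.0509]
eef_rot: [179.9, 0.3, 167.6]
contact_force: [1.2, 0.2, 0.7]
gripper_width: 0.0447
gripper_force: 0.0
time_s: 81.62
tcp_pos: [0.6627, 0.1286, 0.0475]
eef_rot: [-180.0, 0.1, -143.7]
contact_force: [-0.1, 0.5, -0.1]
gripper_width: 0.0445
gripper_force: 0.0
time_s: 82.28
tcp_pos: [0.6626, 0.1286, 0.0475]
eef_rot: [-180.0, 0.0, -102.7]
contact_force: [-0.0, -0.8, -0.0]
gripper_width: 0.0451
gripper_force: 0.0
shift [-0.01 -0.03 -1.12] turn [-0.04  0.02  0.24] |turn| 0.2 tcp [0.6625 0.1279 0.0195]
```

```bash
python3 -m creep '[[45,0,0,-0.7,0,0,0],[45,0,0,-0.4,0,0,0],[45,0,0,0,0,0,0],[15,0,0,0,0,0,0],[15,0,0,0,0,0,0],[15,0,0,0,0,0,0],[15,0,0,0,0,0,0],[15,0,0,0,0,0,0]]' 30
python3 -m creep '[[15,0,0,0,0,0,0],[15,0,0,0,0,0,0],[15,0,0,0,0,0,0],[15,0,0,1,0,0,0],[15,0,0,1,0,0,0],[15,0,0,1,0,0,0],[15,0,0,1,0,0,0],[15,0,0,1,0,0,0]]'
python3 -m creep '[[15,0,0,1,0,0,0],[15,-0.35,-1,0,0,0,-3.8],[15,-0.35,-1,0,0,0,-3.8],[15,-0.35,-1,0,0,0,-3.8],[15,-0.35,-1,0,0,0,-3.8],[15,-0.35,-1,0,0,0,-3.8],[15,-0.35,-1,0,0,0,-3.8],[15,-0.35,-1,0,0,0,-3.8]]'
python3 -m creep '[[15,-0.35,-1,0,0,0,0],[15,-0.35,-1,0,0,0,0],[15,-0.35,-1,0,0,0,0],[15,-0.35,-1,0,0,0,0],[15,-0.35,-1,0,0,0,0],[15,-0.35,-1,0,0,0,0],[15,-0.35,-1,0,0,0,0],[15,-0.35,-1,0,0,0,0]]'
python3 -m creep '[[15,-0.35,-1,0,0,0,0],[15,-0.35,-1,0,0,0,0],[15,-0.35,-1,0,0,0,0],[15,-0.35,-1,0,0,0,0],[15,-0.35,-1,0,0,0,0],[15,0,-0.5,0,0,0,0],[15,0,0,0,0,0,0],[15,0,0,0,0,0,0]]'
python3 - <<'E'
from h import *
p=capture('top'); print(steel(p,[.4845,-.384,.074],90))
plan([.4845,-.3839,.086],140.7,0,depth=0)
E
```

```text
time_s: 82.95
tcp_pos: [0.663, 0.1287, 0.0206]
eef_rot: [-179.9, 0.1, -102.5]
contact_force: [-0.6, -0.2, 1.0]
gripper_width: 0.0233
gripper_force: 30.0
time_s: 83.62
tcp_pos: [0.662, 0.1284, 0.1456]
eef_rot: [179.9, 0.0, -102.5]
contact_force: [1.2, 0.7, -0.8]
gripper_width: 0.0233
gripper_force: 30.0
time_s: 84.28
tcp_pos: [0.6002, -0.0475, 0.1695]
eef_rot: [180.0, 0.0, -129.3]
contact_force: [1.3, -0.6, -1.8]
gripper_width: 0.0237
gripper_force: 30.0
time_s: 84.95
tcp_pos: [0.5303, -0.2474, 0.1696]
eef_rot: [179.9, 0.0, -129.1]
contact_force: [0.9, 0.2, -0.6]
gripper_width: 0.0235
gripper_force: 30.0
time_s: 85.62
tcp_pos: [0.4871, -0.3841, 0.1693]
eef_rot: [179.9, 0.0, -129.2]
contact_force: [0.4, 0.9, -1.5]
gripper_width: 0.0234
gripper_force: 30.0Traceback (most recent call last):
  File "<stdin>", line 2, in <module>
  File "h.py", line 36, in steel
    u,v=[int(a) for a in proj(p,xyz)]; m=np.zeros((420,560),np.uint8); m[v-h:v+h,u-h:u+h]=sub[v-h:v+h,u-h:u+h]; return rect(p,m,xyz[2])
                                                                                                                       ~~~~^^^^^^^^^^^^
  File "h.py", line 13, in rect
    c=cv2.findContours(m.astype(np.uint8),cv2.RETR_EXTERNAL,cv2.CHAIN_APPROX_NONE)[0]; c=max(c,key=len)[:,0]
                                                                                         ~~~^^^^^^^^^^^
ValueError: max() iterable argument is empty
```

```bash
python3 -m creep '[[15,-0.1,0,-1,0,0,0],[15,0,0,-1,0,0,0],[15,0,0,-0.53,0,0,0],[15,0,0,0,0,0,0],[15,0,0,0,0,0,0]]'
python3 - <<'E'
from h import *
plan([.4845,-.3839,.0866],140.7,0,depth=0)
p=capture('wrist'); save(p,'w14.png')
for n in('short','lid1'):
  for d in outline_of(p,n)[:1]: print(n,round(d['conf'],2),[round(x) for x in d['bbox']], *rect(p,d['region'],.074 if n=='short' else .1))
E
```

```text
time_s: 86.08
tcp_pos: [0.4852, -0.3829, 0.1064]
eef_rot: [179.9, 0.0, -129.0]
contact_force: [0.1, -0.7, -0.3]
gripper_width: 0.0233
gripper_force: 30.0
shift [-0.03 -0.04 -0.79] turn [-0.05 -0.06 -0.26] |turn| 0.3 tcp [ 0.4845 -0.3839  0.0866]
short 0.74 [237, 172, 326, 201] [ 464.9 -407.2] [14.9 53.1] 50.9
lid1 0.8 [231, 202, 332, 267] [ 476.2 -391.8] [35.3 52.9] 51.8
```

```bash
python3 -m creep '[[15,-0.03,-0.03,-0.2,0,0,0],[15,0,0,-0.2,0,0,0],[15,0,0,-0.1,0,0,0],[15,0,0,0,0,0,0]]'
python3 -m creep '[[15,0,0,-0.1,0,0,0],[15,0,0,-0.1,0,0,0],[15,0,0,0,0,0,0]]'
```

```text
time_s: 86.57
tcp_pos: [0.4838, -0.3845, 0.0934]
eef_rot: [179.9, 0.0, -129.1]
contact_force: [-0.4, -0.8, -0.6]
gripper_width: 0.0237
gripper_force: 30.0
time_s: 86.82
tcp_pos: [0.484, -0.3846, 0.0886]
eef_rot: [180.0, 0.0, -129.1]
contact_force: [0.3, 0.6, -1.4]
gripper_width: 0.0236
gripper_force: 30.0
```

```bash
python3 -m creep '[[15,0,0,-0.06,0,0,0],[15,0,0,0,0,0,0],[15,0,0,0,0,0,0]]'
python3 -m creep '[[45,0,0,0,0,0,0],[45,0,0,0,0,0,0],[45,0,0,0,0,0,0],[45,0,0,0,0,0,0],[45,0,0,1,0,0,0],[45,0,0,1,0,0,0],[45,0,0,0,0,0,0]]' 15
python3 - <<'E'
from h import *
p=capture('wrist')
for d in outline_of(p,'lid1')[:1]: print(round(d['conf'],2),[round(x) for x in d['bbox']], *rect(p,d['region'],.080))
E
python3 -m creep '[[0,0,0,0,0,0,0],[0,0,0,0,0,0,0],[0,0,0,0,0,0,0],[0,0,0,0,0,0,0],[0,0,0,0,0,0,0],[0,0,0,0,0,0,0],[0,0,0,0,0,0,0],[0,0,0,0,0,0,0]]'
python3 -c "
from h import *
plan([.4845,-.3839,.097],140.7,0,depth=0)"
```

```text
time_s: 87.07
tcp_pos: [0.4843, -0.3847, 0.0877]
eef_rot: [180.0, 0.0, -129.1]
contact_force: [-0.1, -0.8, -1.9]
gripper_width: 0.0237
gripper_force: 30.0
time_s: 87.65
tcp_pos: [0.4868, -0.3863, 0.1428]
eef_rot: [-179.6, 0.1, -129.1]
contact_force: [0.9, -1.1, 0.7]
gripper_width: 0.0447
gripper_force: 0.0
0.81 [249, 184, 326, 259] [ 481.7 -385.9] [53.1 53.5] 51.0
time_s: 88.42
tcp_pos: [0.4843, -0.3847, 0.1376]
eef_rot: [180.0, 0.0, -129.1]
contact_force: [-0.5, 0.4, 0.4]
gripper_width: 0.0016
gripper_force: 0.0
shift [ 0.01  0.03 -1.62] turn [-0.03  0.02 -0.17] |turn| 0.2 tcp [ 0.4845 -0.3839  0.097 ]
```

```bash
python3 -m creep '[[0,0,0,-1,0,0,0],[0,0,0,-0.5,0,0,0],[0,0,0,0,0,0,0]]'
python3 -m creep '[[0,0,0,-0.15,0,0,0],[0,0,0,-0.15,0,0,0],[0,0,0,0,0,0,0]]'
python3 -m creep '[[0,0,0,-0.1,0,0,0],[0,0,0,0,0,0,0]]'
```

```text
time_s: 88.67
tcp_pos: [0.4826, -0.3837, 0.0974]
eef_rot: [179.7, -0.0, -129.2]
contact_force: [0.0, -0.2, -0.3]
gripper_width: 0.0003
gripper_force: 0.0
time_s: 88.92
tcp_pos: [0.4848, -0.385, 0.0932]
eef_rot: [-179.9, 0.0, -129.1]
contact_force: [-0.4, 0.7, -0.0]
gripper_width: 0.0004
gripper_force: 0.0
time_s: 89.08
tcp_pos: [0.4849, -0.385, 0.091]
eef_rot: [-179.9, 0.1, -129.1]
contact_force: [0.5, 0.4, 2.1]
gripper_width: 0.0005
gripper_force: 1.2
```

```bash
python3 -m creep '[[0,0,0,-0.08,0,0,0],[0,0,0,0,0,0,0]]'
python3 -m creep '[[0,0,0,-0.08,0,0,0],[0,0,0,0,0,0,0]]'
python3 -m creep '[[0,0,0,-0.06,0,0,0],[0,0,0,0,0,0,0]]'
```

```text
time_s: 89.25
tcp_pos: [0.4849, -0.385, 0.089]
eef_rot: [-179.9, 0.1, -129.1]
contact_force: [0.2, -0.8, 3.8]
gripper_width: 0.0004
gripper_force: 1.7
time_s: 89.42
tcp_pos: [0.4849, -0.3851, 0.087]
eef_rot: [-179.9, 0.1, -129.1]
contact_force: [0.2, -0.3, 3.7]
gripper_width: 0.0001
gripper_force: 1.8
time_s: 89.58
tcp_pos: [0.4849, -0.385, 0.0862]
eef_rot: [-179.9, 0.0, -129.1]
contact_force: [-1.4, 1.7, 10.9]
gripper_width: 0.0003
gripper_force: 5.1
```

```bash
python3 -m creep '[[0,0,0,-0.04,0,0,0],[0,0,0,0,0,0,0]]'
python3 -m creep '[[0,0,0,-0.03,0,0,0],[0,0,0,0,0,0,0],[0,0,0,0,0,0,0]]'
```

```text
time_s: 89.75
tcp_pos: [0.485, -0.3851, 0.0861]
eef_rot: [-179.9, 0.0, -129.1]
contact_force: [-3.3, 4.7, 16.6]
gripper_width: 0.0004
gripper_force: 8.6
time_s: 90.0
tcp_pos: [0.4851, -0.3852, 0.0861]
eef_rot: [-179.8, 0.0, -129.1]
contact_force: [-3.7, 4.9, 21.4]
gripper_width: 0.0005
gripper_force: 10.8
```

```bash
python3 -m creep '[[0,0,0,1,0,0,0],[0,0,0,1,0,0,0],[0,0,0,1,0,0,0],[0,0.2,1,0,0,0,0],[0,0.2,1,0,0,0,0],[0,0.2,1,0,0,0,0],[0,0.2,1,0,0,0,0],[0,0.2,1,0,0,0,0]]'
python3 -m creep '[[0,0,1,0,0,0,0],[0,0,1,0,0,0,0],[0,0,0.85,0,0,0,0],[0,0,0,0,0,0,0],[0,0,0,0,0,0,0]]'
python3 - <<'E'
from h import *
plan([.5104,-.1875,.116],149.5,0,depth=0)
p=capture('wrist')
for d in outline_of(p,'lid2')[:1]: print(round(d['conf'],2),[round(x) for x in d['bbox']], *rect(p,d['region'],.098))
E
```

```text
time_s: 90.67
tcp_pos: [0.5092, -0.2585, 0.1579]
eef_rot: [180.0, 0.1, -129.2]
contact_force: [1.3, 0.3, -0.6]
gripper_width: 0.0008
gripper_force: 0.0
time_s: 91.08
tcp_pos: [0.5093, -0.1874, 0.1581]
eef_rot: [-180.0, 0.1, -129.0]
contact_force: [0.8, -0.9, -0.4]
gripper_width: 0.0008
gripper_force: 0.0
shift [ 0.04 -0.   -1.68] turn [-0.04  0.03  8.51] |turn| 8.5 tcp [ 0.5104 -0.1875  0.116 ]
0.94 [80, 1, 164, 4] [ 495.7 -353.1] [ 2.1 50.3] 50.9
```

```bash
python3 -m creep '[[0,0.04,0,-1,0,0,4.2],[0,0,0,-0.68,0,0,4.2],[0,0,0,0,0,0,0]]'
python3 -m creep '[[0,0,0,-0.15,0,0,0],[0,0,0,-0.1,0,0,0],[0,0,0,0,0,0,0]]'
python3 -m creep '[[0,0,0,-0.1,0,0,0],[0,0,0,0,0,0,0]]'
python3 -m creep '[[0,0,0,-0.08,0,0,0],[0,0,0,0,0,0,0]]'
```

```text
time_s: 91.43
tcp_pos: [0.5085, -0.1891, 0.113]
eef_rot: [179.8, -0.1, -120.6]
contact_force: [-0.2, 0.6, -1.1]
gripper_width: 0.0007
gripper_force: 0.0
time_s: 91.68
tcp_pos: [0.5105, -0.189, 0.1103]
eef_rot: [-180.0, 0.0, -120.8]
contact_force: [-0.2, 1.0, 0.2]
gripper_width: 0.0002
gripper_force: 0.0
time_s: 91.85
tcp_pos: [0.5108, -0.1888, 0.108]
eef_rot: [-179.9, 0.1, -120.8]
contact_force: [-0.3, -1.1, 2.7]
gripper_width: 0.0005
gripper_force: 1.2
time_s: 92.02
tcp_pos: [0.5108, -0.1888, 0.1059]
eef_rot: [-179.9, 0.1, -120.7]
contact_force: [-0.6, -1.2, 3.5]
gripper_width: 0.0005
gripper_force: 1.8
```

```bash
python3 -m creep '[[0,0,0,-0.08,0,0,0],[0,0,0,0,0,0,0]]'
python3 -m creep '[[0,0,0,-0.04,0,0,0],[0,0,0,0,0,0,0]]'
python3 -m creep '[[0,0,0,-0.03,0,0,0],[0,0,0,0,0,0,0],[0,0,0,0,0,0,0]]'
```

```text
time_s: 92.18
tcp_pos: [0.5108, -0.1888, 0.1042]
eef_rot: [-179.9, 0.0, -120.7]
contact_force: [-2.1, -1.2, 7.9]
gripper_width: 0.0005
gripper_force: 3.8
time_s: 92.35
tcp_pos: [0.5109, -0.1889, 0.1042]
eef_rot: [-179.9, 0.0, -120.7]
contact_force: [-4.8, -0.1, 15.3]
gripper_width: 0.0004
gripper_force: 7.9
time_s: 92.6
tcp_pos: [0.5111, -0.189, 0.1041]
eef_rot: [-179.8, 0.0, -120.7]
contact_force: [-7.7, 0.6, 20.7]
gripper_width: 0.0006
gripper_force: 10.5
```

Bottomed. Lift clear, move aside and take the last look.

```bash
python3 -m creep '[[0,0,0,1,0,0,0],[0,0,0,1,0,0,0],[0,0,0,1,0,0,0],[0,0,0,1,0,0,0],[0,0,1,0.5,0,0,0],[0,0,1,0,0,0,0],[0,0,1,0,0,0,0],[0,0,1,0,0,0,0]]'
python3 -m creep '[[0,0,1,0,0,0,0],[0,0,1,0,0,0,0],[0,0,1,0,0,0,0],[0,0,1,0,0,0,0],[0,0,1,0,0,0,0],[0,0,1,0,0,0,0],[0,0,0,0,0,0,0],[0,0,0,0,0,0,0]]'
python3 - <<'E'
from h import *
p=capture('scene'); t=capture('top'); 
a=cv2.resize(p['frame'][130:290,60:400],None,fx=2.2,fy=2.2); b=cv2.resize(t['frame'][120:270,200:470],(a.shape[1],240))
cv2.imwrite('pics/fin.png',np.vstack([a,b])[:,:,::-1]); print(a.shape)
E
```

```text
time_s: 93.27
tcp_pos: [0.5103, -0.0872, 0.2144]
eef_rot: [-180.0, 0.1, -120.8]
contact_force: [0.5, -0.9, -0.4]
gripper_width: -0.0
gripper_force: 0.0
time_s: 93.93
tcp_pos: [0.5102, 0.0629, 0.2139]
eef_rot: [180.0, 0.1, -120.6]
contact_force: [0.8, -0.1, 0.7]
gripper_width: 0.001
gripper_force: 0.0
(352, 748, 3)
```

View pics/fin.png

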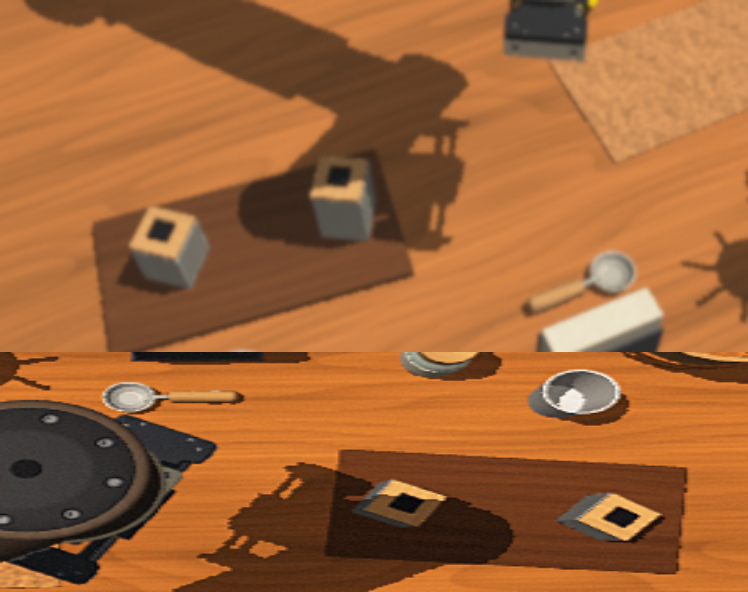

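```bash
python3 -c "
from h import *
print(close_job())"
```

```text
the job is handed in; nothing more can be done
None
```

The job is handed in: both canisters stand mouth-up on the board, with the two rusks I found in the tall one and the one sugar block I found in the short one. Both lids were fitted before either knob was pressed, and both knobs were pressed until they bottomed. It took about 94 s, and nothing else on the counter was seen to move.

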